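# Set up the tea-menu stand: spin the board to its mark and clip on today's teas

## Robot

A 7-joint arm with a two-finger parallel gripper is mounted at the origin on the work surface. World frame = base frame: x ahead of the robot, y to its left, z up, the work surface at z = 0. Lengths are in m, angles in rad, forces in N, time in s.
With the tool pointing down it reaches from about 0.425 to 0.875 m from the base axis. Payload 4.7 kg.
Tool frame: the origin (TCP) lies between the finger pads; the fingertips stand 14 mm ahead of it and the grasp point (between the pads) lies 5 mm behind it; z points along the fingers, y is the line along which they close (so a half turn about z gives the same grasp; the last joint's range is limited). The gripper opens to 87 mm and grips with 3 to 60 N. Pads are 19 mm wide; open, the fingers measure 117 mm over their backs; the gripper's body (75 mm by 190 mm) begins 51 mm behind the grasp point.
Start: joints at [1.124, 0.321, -0.07, 1.45, 0.023, 1.371, -0.057], TCP at [0.289, -0.582, 0.237] pointing down, gripper open.
Joint ranges: [-2.86, 2.86], [-0.3, 2.09], [-1.38, 1.24], [0.06, 2.45], [-1.56, 4.7], [0.09, 2.05], [-2.69, 2.69]. Speed limits (rad/s): [2.57, 2.57, 3.14, 3.14, 3.14, 3.14, 3.14].

## Interface

Orientations are given as a rotation vector (axis times angle).
In Python, from bench import ctrl gives the robot as it stands.
- The arm moves only by the tool step_arm, never from a script. Its argument "commands" is a list of rows, each an object with "travel": the shift along the tool's x, y, z in m, a list of three; "turn": the turn, a rotation vector about the tool's x, y, z in degrees, a list of three. A call has 1 to 5 rows; each row is the pose to reach, as a shift and turn from the pose commanded when the call began, along the tool's axes at that moment; what a row does not reach only later rows make up. A row lasts 1/10 s, in which the tool goes at most 50 mm and 8.59 degrees, less where a joint would pass 70% of its speed; a pose out of reach is approached as far as the arm can. A call with a gripper value outside its range is refused whole. "gripper" is the opening, from 0 (shut) to 1 (fully open), set as the call begins (left out, the last holds). The fingers move at their own pace and stop on an object; "force" is the grip in N (left out, the last holds). Time passes only in rows, so rows that repeat a pose let the fingers close. It gives the time, the measured TCP pose, the force, the opening and the grip force at its end, in the units of the state.
- ctrl.get_state(): the state, without advancing time (a new reading comes with each control period).
- ctrl.get_image(name): name is "scene" or "top" or "wrist"; returns the picture (384x512x3 uint8, red, green, blue); there is no depth.
- ctrl.camera_model(name): a dict with "fx", "fy", "cx", "cy" (pixels), "R" (3x3) and "t" (3): a world point X has camera coordinates R X + t; the wrist camera has in their place "T_tool_cam" (4x4, takes a point from camera to tool coordinates, whose origin is the TCP and whose axes are the flange's). Camera axes: x right, y down, z forward; pixel columns grow to the right and rows downward; lengths in m; the calibration is good to about 2 mm. A picture is of the moment at which its call begins: read the wrist's pose just before it. camera_model takes no time and is no camera call.
- ctrl.close_job(): hands the job in; it is judged then, once.
The state is a dict: "time": time; "joint_positions": joint angles; "qd": joint speeds; "joint_torque": joint torques, N m; "position": TCP position; "tool_rot": TCP orientation; "ft_force": force on the tool from outside, world axes, zero at the start; "torque": the same for the moment, N m; "grip_width": opening from 0.0 (shut) to 1.0 (fully open); "grip_force": force on a finger pad.
Only numpy, scipy, OpenCV 4.12 (cv2) and the standard library are available. Lean on these libraries where they do the work, as an engineer would, in place of code of your own. Each camera call takes 0.05 s, during which the arm holds its last target. There are 200 camera calls.

## Task

Set up the tea-menu stand for today: first, with the board still bare, spin the knurled brass collar until the black pointer is level with the red marker on the scale. Then squeeze open every tea clip lying on the table and let it snap onto a side edge of the chalkboard, sitting level: green clips on the left edge, orange clips on the right edge, as seen from the robot. Leave the board at its mark, and leave the teapot, glasses, spoon and red marker where they are.

Things in the scene. Friction and masses are not known exactly. Their poses are not given: they have to be found in the camera images.
- collar_mid (a point): middle of the knurled brass collar (52 mm diameter, 28 mm tall) on the stand's upright threaded spindle, on its axis. The 16 mm spindle sticks up through it to 262 mm above the table. The arm and board hang below the collar and go up and down with it without turning. The scale and guide rod, 68 mm or more behind the axis, end 235 mm above the table; all else nearby is lower than the collar.
- collar (a joint): angle through which the collar has been spun, rad: positive is anticlockwise seen from above and raises collar, arm, pointer and board, 24 mm a full turn (right-hand four-start thread), over 50 mm of travel. It turns against about 0.1 N m of friction and stays where it is left.
- pointer (a point): tip of the black pointer on the end of the brass arm, behind the spindle (far side from the robot), beside the upright scale; goes up and down with the collar
- mark (a point): middle of the red marker rider (6 mm tall) on the upright aluminium scale: the height wanted for the pointer; 12 to 36 mm above the pointer at the start. The rider is stiff; leave it.
- board: black chalkboard panel 170 mm wide, 110 mm tall, 5 mm thick, upright, hung from the arm in front of the spindle; its origin is the panel's centre, x is its normal (away from the robot), y points to the left seen from the robot, z up. Its two upright side edges are free over their full height.
- board_left (a point): middle (in height and thickness) of the board's left side edge, at its face y = +85 mm; axes as the board's
- board_right (a point): middle (in height and thickness) of the board's right side edge, at its face y = -85 mm; axes as the board's
- green1: Green sprung peg-type clip, 90 mm long, 20 mm wide along its hinge pin, 50 g, lying on its side with the pin upright (both sides alike); may be absent. Origin on the pin at mid-width, 10 mm above the table as it lies. x along the clip to the jaws, z the pin, y across. The axes ride on the +y half: x is the centre line at rest; opening turns x off it by half the clip's joint value.
- green1_jaw (a point): point midway between the jaw pads of green1, 28 mm from its pin along x. Pads reach from 20 to 36 mm, jaw tips at 38 mm; the gap is 4 mm at rest, the throat is open back to 5 mm from the pin
- green1_arm (a joint): opening angle of green1, rad: 0 at rest, 0.45 at the stop. Tails run back to x = -51 mm, splayed: 34 mm over their outsides at x = -36 mm, 41 mm at the ends. Squeezed together there (sprung: 9 N at first, 14 N at the stop) the halves swing apart evenly; at the stop the tails are parallel, 18 mm over all, and the jaws gape 15 mm. Hold with 25 to 40 N. Released it snaps shut with 11 to 16 N.
- green2: Green sprung peg-type clip, 90 mm long, 20 mm wide along its hinge pin, 50 g, lying on its side with the pin upright (both sides alike); may be absent. Origin on the pin at mid-width, 10 mm above the table as it lies. x along the clip to the jaws, z the pin, y across. The axes ride on the +y half: x is the centre line at rest; opening turns x off it by half the clip's joint value.
- green2_jaw (a point): point midway between the jaw pads of green2, 28 mm from its pin along x. Pads reach from 20 to 36 mm, jaw tips at 38 mm; the gap is 4 mm at rest, the throat is open back to 5 mm from the pin
- green2_arm (a joint): opening angle of green2, rad: 0 at rest, 0.45 at the stop. Tails run back to x = -51 mm, splayed: 34 mm over their outsides at x = -36 mm, 41 mm at the ends. Squeezed together there (sprung: 9 N at first, 14 N at the stop) the halves swing apart evenly; at the stop the tails are parallel, 18 mm over all, and the jaws gape 15 mm. Hold with 25 to 40 N. Released it snaps shut with 11 to 16 N.
- orange1: Orange sprung peg-type clip, 90 mm long, 20 mm wide along its hinge pin, 50 g, lying on its side with the pin upright (both sides alike); may be absent. Origin on the pin at mid-width, 10 mm above the table as it lies. x along the clip to the jaws, z the pin, y across. The axes ride on the +y half: x is the centre line at rest; opening turns x off it by half the clip's joint value.
- orange1_jaw (a point): point midway between the jaw pads of orange1, 28 mm from its pin along x. Pads reach from 20 to 36 mm, jaw tips at 38 mm; the gap is 4 mm at rest, the throat is open back to 5 mm from the pin
- orange1_arm (a joint): opening angle of orange1, rad: 0 at rest, 0.45 at the stop. Tails run back to x = -51 mm, splayed: 34 mm over their outsides at x = -36 mm, 41 mm at the ends. Squeezed together there (sprung: 9 N at first, 14 N at the stop) the halves swing apart evenly; at the stop the tails are parallel, 18 mm over all, and the jaws gape 15 mm. Hold with 25 to 40 N. Released it snaps shut with 11 to 16 N.
- orange2: Orange sprung peg-type clip, 90 mm long, 20 mm wide along its hinge pin, 50 g, lying on its side with the pin upright (both sides alike); may be absent. Origin on the pin at mid-width, 10 mm above the table as it lies. x along the clip to the jaws, z the pin, y across. The axes ride on the +y half: x is the centre line at rest; opening turns x off it by half the clip's joint value.
- orange2_jaw (a point): point midway between the jaw pads of orange2, 28 mm from its pin along x. Pads reach from 20 to 36 mm, jaw tips at 38 mm; the gap is 4 mm at rest, the throat is open back to 5 mm from the pin
- orange2_arm (a joint): opening angle of orange2, rad: 0 at rest, 0.45 at the stop. Tails run back to x = -51 mm, splayed: 34 mm over their outsides at x = -36 mm, 41 mm at the ends. Squeezed together there (sprung: 9 N at first, 14 N at the stop) the halves swing apart evenly; at the stop the tails are parallel, 18 mm over all, and the jaws gape 15 mm. Hold with 25 to 40 N. Released it snaps shut with 11 to 16 N.
- teapot: white ceramic teapot, 240 mm over spout and handle, 136 mm tall, on a grey silicone trivet; origin under its centre; leave alone
- glass1: pink glass tumbler, 68 mm across, 85 mm tall, origin under its centre; leave alone
- glass2: pink glass tumbler like glass1; leave alone
- glass3: pink glass tumbler like glass1; leave alone
- spoon: olive wood spoon, 170 mm long, lying crosswise on the table; leave alone

How it is judged:
On the way:
1. the pointer is level with the red marker (within 3 mm) while no clip is on the board yet (z of pointer in the frame of mark between -0.003 and 0.003 m and contact force between each of green1, green2, orange1, orange2 and board below 0.5 N), for 0.3 s.
At the end, for the whole second after the job is handed in: Pointer within 3 mm of the red marker's middle; every clip present at rest, gripping the board with 2 N or more, greens on the left side edge, oranges on the right, the edge at least 2 mm beyond the middle of the jaw pads, square to the edge and level within 20 degrees (z of pointer in the frame of mark between -0.003 and 0.003 m and x of green1_jaw in the frame of board_left between -0.007 and 0.007 m and y of green1_jaw in the frame of board_left between -0.022 and -0.002 m and z of green1_jaw in the frame of board_left between -0.053 and 0.053 m and angle between the x axis of each of green1, green2 and the y axis of board_left, either way round below 0.4 rad and angle between the z axis of each of green1, green2 and the z axis of board_left, either way round below 0.35 rad and contact force between each of green1, green2, orange1, orange2 and board above 2 N and linear speed of each of green1, green2, orange1, orange2 below 0.02 m/s and x of green2_jaw in the frame of board_left between -0.007 and 0.007 m and y of green2_jaw in the frame of board_left between -0.022 and -0.002 m and z of green2_jaw in the frame of board_left between -0.053 and 0.053 m and x of orange1_jaw in the frame of board_right between -0.007 and 0.007 m and y of orange1_jaw in the frame of board_right between 0.002 and 0.022 m and z of orange1_jaw in the frame of board_right between -0.053 and 0.053 m and angle between the x axis of each of orange1, orange2 and the y axis of board_right, either way round below 0.4 rad and angle between the z axis of each of orange1, orange2 and the z axis of board_right, either way round below 0.35 rad and x of orange2_jaw in the frame of board_right between -0.007 and 0.007 m and y of orange2_jaw in the frame of board_right between 0.002 and 0.022 m and z of orange2_jaw in the frame of board_right between -0.053 and 0.053 m); the robot touches nothing.
It fails at once if the teapot or a glass is pushed more than 25 mm or tipped ((distance of teapot from where it was at the start of the episode above 0.025 m or angle between teapot's own z axis and vertical above 0.4 rad) or (distance of glass1 from where it was at the start of the episode above 0.025 m or angle between glass1's own z axis and vertical above 0.4 rad) or (distance of glass2 from where it was at the start of the episode above 0.025 m or angle between glass2's own z axis and vertical above 0.4 rad) or (distance of glass3 from where it was at the start of the episode above 0.025 m or angle between glass3's own z axis and vertical above 0.4 rad)).
It fails at once if the spoon is moved more than 30 mm (distance of spoon from where it was at the start of the episode above 0.03 m).
It fails at once if the red marker is shifted more than 3 mm (distance of mark from where it was at the start of the episode above 0.003 m).
Of green1, green2, orange1, orange2 only 3 to 4 are there at a start; the rules pass over those that are not, and their reading is None.
At some moment in a run one of green1, green2, orange1, orange2 may be knocked a few centimetres aside while the robot is not near it.
It also fails if it takes over 210 s, if anything falls off the work surface, if the arm or the gripper's body presses on something with over 40 N, if the wrist force passes 120 N, or if a joint passes its speed limit or range.

## Working session

There is one attempt and no reset: what is moved stays moved. The work goes in short steps, Python scripts to look and compute and a tool call to move; the robot and the scene stay as the last step left them, time stands still between calls to the robot, and variables do not carry over. Pictures are saved under pics/ and viewed, at most 14 in all, crops included, and the job is handed in when it is done.

Besides the shell and the picture viewer there is one more tool, called as name(argument=value, ...), one argument or row to a line, values as JSON. step_arm: Moves the arm, as the interface text tells. Its arguments: {"type":"object","properties":{"commands":{"type":"array"},"gripper":{"type":"number"},"force":{"type":"number"}},"required":["commands"]}

```bash
ls; mkdir -p pics; python3 - <<'E'
from bench import ctrl
import cv2,numpy as np
s=ctrl.get_state();print({k:np.round(v,3) for k,v in s.items()})
for n in("scene","top"):
    cv2.imwrite(f"pics/{n}0.png",ctrl.get_image(n)[:,:,::-1])
for n in("scene","top","wrist"):
    print(n,{k:np.round(v,4).tolist() for k,v in ctrl.camera_model(n).items()})
E
```

```text
pics
{'time': np.float64(0.0), 'joint_positions': array([ 1.124,  0.322, -0.07 ,  1.452,  0.023,  1.371, -0.057]), 'qd': array([-0.001, -0.   , -0.   , -0.001,  0.   , -0.   ,  0.001]), 'joint_torque': array([-0.0000e+00, -4.9129e+01, -4.0400e-01, -3.1252e+01, -6.4000e-02,
        4.4000e-02,  0.0000e+00]), 'position': array([ 0.289, -0.582,  0.235]), 'tool_rot': array([-3.057e+00, -7.170e-01,  1.000e-03]), 'ft_force': array([-0.389, -0.936, -0.388]), 'torque': array([ 0.004, -0.066,  0.002]), 'grip_force': np.float64(0.0), 'grip_width': np.float64(0.997)}
scene {'fx': 499.8574, 'fy': 499.8574, 'cx': 254.119, 'cy': 193.3421, 'R': [[0.1465, 0.9891, -0.0157], [0.5857, -0.0995, -0.8044], [-0.7972, 0.1086, -0.5939]], 't': [-0.0653, -0.1934, 1.9435]}
top {'fx': 377.4098, 'fy': 377.4098, 'cx': 259.0802, 'cy': 190.8084, 'R': [[0.0039, -1.0, -0.0061], [-0.9888, -0.0029, -0.1491], [0.149, 0.0066, -0.9888]], 't': [0.0013, 0.5545, 1.0956]}
wrist {'fx': 277.052, 'fy': 277.052, 'cx': 254.0371, 'cy': 195.3887, 'T_tool_cam': [[0.0004, -0.9605, -0.2782, 0.0768], [1.0, 0.0004, 0.0003, -0.0], [-0.0001, -0.2782, 0.9605, -0.1475], [0.0, 0.0, 0.0, 1.0]]}
```

```bash
python3 -c "
import cv2
a=cv2.imread('pics/scene0.png');b=cv2.imread('pics/top0.png')
cv2.imwrite('pics/s0.png',cv2.resize(a,(800,600),interpolation=2));cv2.imwrite('pics/t0.png',cv2.resize(b,(800,600),interpolation=2))"
```

```text
(no output)
```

View pics/s0.png

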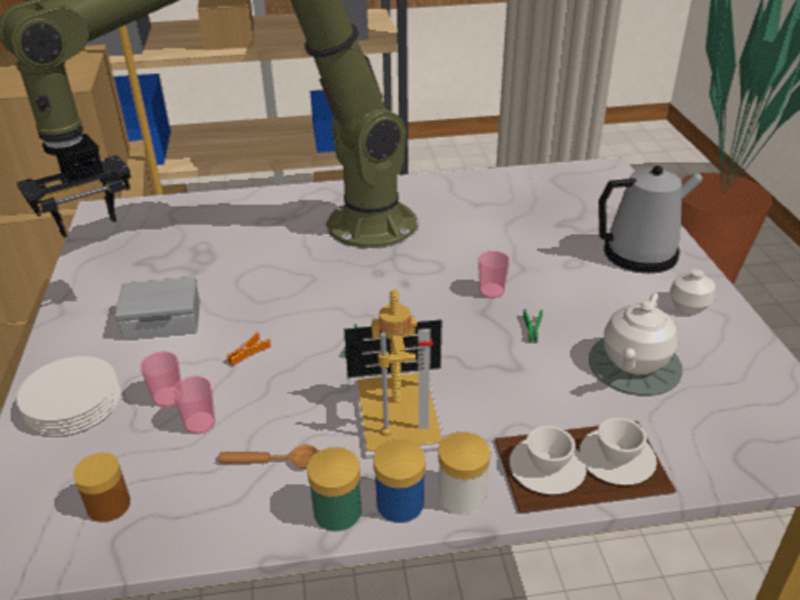

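View pics/t0.png

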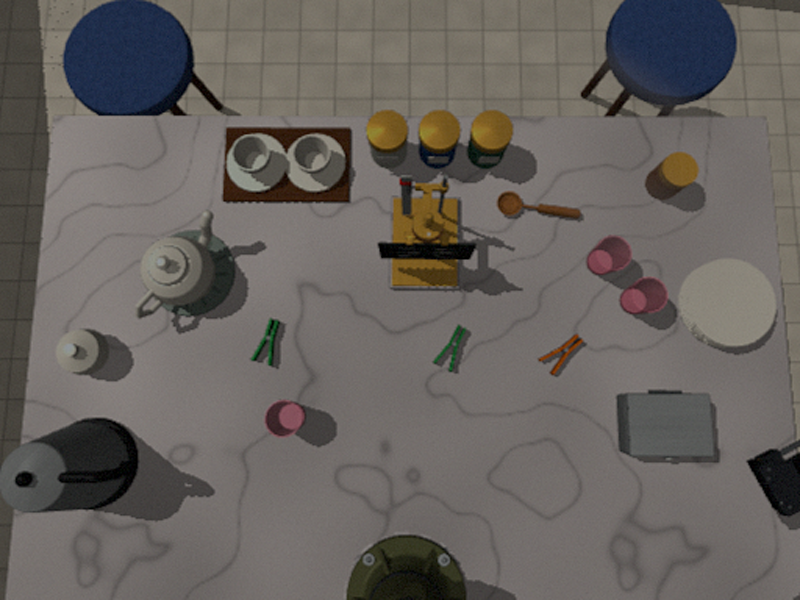

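The scene view (from the far side) shows the brass collar at (395,320), the red marker at (427,343), and the board behind them. The top view shows green clips at (268,342) and (453,348) and an orange clip at (563,353), with their jaws pointing away from the robot. There is no second orange clip.

```bash
cat > h.py <<'E'
from bench import ctrl
import cv2,numpy as np
from scipy.spatial.transform import Rotation as Ro
def cam(n,s=None):
    m=ctrl.camera_model(n); K=(m['fx'],m['fy'],m['cx'],m['cy'])
    if n!='wrist': R=np.array(m['R']);t=np.array(m['t']);return K,R,t
    s=s or ctrl.get_state(); T=np.eye(4);T[:3,:3]=Ro.from_rotvec(s['tool_rot']).as_matrix();T[:3,3]=s['position']
    C=np.linalg.inv(T@np.array(m['T_tool_cam']));return K,C[:3,:3],C[:3,3]
def ray(c,uv):
    K,R,t=c;d=R.T@np.array([(uv[0]-K[2])/K[0],(uv[1]-K[3])/K[1],1]);return -R.T@t,d/np.linalg.norm(d)
def onz(c,uv,z):
    o,d=ray(c,uv);return o+d*(z-o[2])/d[2]
def tri(*cu):
    A=np.zeros((3,3));b=np.zeros(3)
    for c,uv in cu:
        o,d=ray(c,uv);P=np.eye(3)-np.outer(d,d);A+=P;b+=P@o
    X=np.linalg.solve(A,b);return X
def proj(c,X):
    K,R,t=c;p=R@np.asarray(X)+t;return np.array([K[0]*p[0]/p[2]+K[2],K[1]*p[1]/p[2]+K[3]])
HSV={'green':((50,110,40),(80,255,255)),'orange':((6,190,120),(14,255,255)),'red':((0,170,90),(4,255,255)),'brass':((15,120,60),(25,255,255))}
def blobs(im,col,amin=15):
    h=cv2.cvtColor(im,cv2.COLOR_RGB2HSV);m=cv2.inRange(h,*[np.array(v) for v in HSV[col]])
    if col=='red': m|=cv2.inRange(h,np.array((174,170,90)),np.array((180,255,255)))
    n,L,st,ce=cv2.connectedComponentsWithStats(m)
    return [(st[i],ce[i],np.argwhere(L==i)[:,::-1]) for i in range(1,n) if st[i][4]>=amin]
def snap(n,f):
    s=ctrl.get_state();im=ctrl.get_image(n);cv2.imwrite(f'pics/{f}.png',im[:,:,::-1]);return im,cam(n,s),s
def clip(pix,c,z=0.015):
    P=np.array([onz(c,p,z)[:2] for p in pix]);hull=P
    m=P.mean(0);u=np.linalg.svd(P-m,full_matrices=False)[2][0]
    a=(P-m)@u;b=(P-m)@[-u[1],u[0]]
    lo=np.ptp(b[a<a.min()+.02]);hi=np.ptp(b[a>a.max()-.02])
    if hi>lo:u=-u;a=-a      # u towards jaws (narrow end)
    tip=m+u*a.max();
    return tip,u,np.ptp(a),lo,hi,m
E
python3 - <<'E'
from h import *
for n,f in(("top","top0"),("scene","scene0")):
    im=cv2.imread(f'pics/{f}.png')[:,:,::-1];c=cam(n)
    for col in('green','orange','red'):
        for st,ce,px in blobs(im,col,4):
            r=clip(px,c) if len(px)>20 else []
            print(n,col,st,ce.round(1),[np.round(x,4).tolist() for x in r])
K,R,t=cam('top');print((-R.T@t).round(3)); K,R,t=cam('scene');print((-R.T@t).round(3))
E
python3 -c "
import cv2
a=cv2.imread('pics/scene0.png')[175:300,210:290];b=cv2.imread('pics/top0.png')[105:195,235:315]
cv2.imwrite('pics/s1.png',cv2.hconcat([cv2.resize(a,(384,600),interpolation=0),cv2.resize(b,(400,450),interpolation=0)]) if 0 else cv2.resize(a,(384,600),interpolation=0))"
```

```text
top green [170 204   4  11  21] [171.5 209.2] [[0.5168, 0.2678], [0.9715, -0.237], 0.0318, 0.0051, 0.0055, [0.5006, 0.2717]]
top green [172 205   6  29  66] [173.7 218. ] [[0.4283, 0.2686], [-0.9945, 0.105], 0.0864, 0.0078, 0.0056, [0.4739, 0.2638]]
top green [278 208  17  24  43] [286.3 220.1] [[0.4342, -0.0562], [-0.8213, 0.5705], 0.084, 0.0061, 0.0048, [0.4684, -0.08]]
top green [287 210  11  28  51] [291.5 223.5] [[0.4183, -0.0821], [-0.9477, 0.319], 0.0868, 0.0058, 0.0057, [0.4581, -0.0956]]
top green [161 216   9  15  30] [165.1 223.1] [[0.437, 0.301], [-0.8778, 0.479], 0.0484, 0.0058, 0.0052, [0.4582, 0.2895]]
top orange [361 215   8   7  12] [364.5 218.4] []
top orange [363 218   9   8  13] [367.2 221.4] []
top orange [346 222  14   8  17] [353.1 225.8] []
top orange [358 227   5   6   6] [359.8 229.5] []
top orange [354 234   4   5   5] [355.4 236. ] []
top red [256 115   3   3   5] [256.6 116.4] []
scene green [453   0  17  78 546] [460.7  33.9] [[-0.4051, 1.1185], [0.8917, -0.4527], 1.3465, 0.0128, 0.0045, [-0.9935, 1.4172]]
scene green [474   0  38  65 877] [492.5  30.7] 
[... 581 characters left out ...]
0.0972, 0.0064, 0.0059, [0.4764, 0.2645]]
scene green [342 199   5  19  32] [343.4 208.8] [[0.433, 0.3018], [-0.9168, 0.3994], 0.0955, 0.0031, 0.0055, [0.4815, 0.2807]]
scene green [228 313   2   3   4] [228.2 314.2] []
scene green [201 314  29  25 268] [214.7 326.9] [[0.8497, -0.1953], [-0.638, -0.77], 0.0792, 0.0578, 0.0287, [0.8783, -0.1608]]
scene orange [149 214  23  19 106] [160.4 222.8] [[0.4955, -0.3251], [0.7796, -0.6262], 0.0906, 0.0436, 0.0133, [0.4556, -0.293]]
scene orange [146 226   5   4   8] [147.4 227.5] []
scene red [268 217   9   4  21] [272.5 219.2] [[0.4968, 0.0359], [0.0515, -0.9987], 0.0275, 0.0142, 0.0087, [0.496, 0.0503]]
[ 0.385 -0.004  1.166]
[ 1.672 -0.166  0.998]
```

View pics/s1.png

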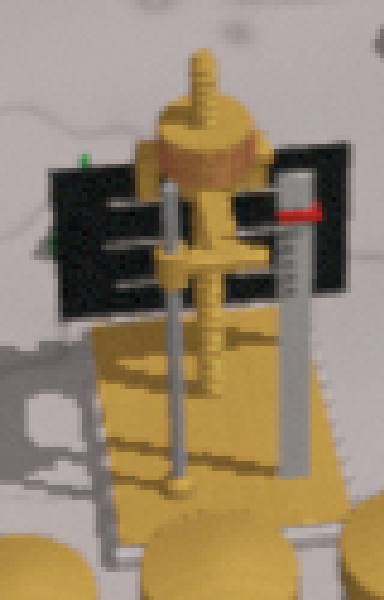

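The scale crop shows the spindle tip at scene pixel (252.3,185.8) and the red rider at (272.5,219.2). The brass arm and pointer are lower, at about (267,229). Next I triangulate these and get rough clip positions.

```bash
python3 - <<'E'
from h import *
cs,ct=cam('scene'),cam('top')
print('tip',onz(cs,(252.3,185.8),.262), proj(ct,onz(cs,(252.3,185.8),.262)))
X=tri((ct,(256.6,116.4)),(cs,(272.5,219.2)));print('mark',X,proj(ct,X),proj(cs,X))
im=cv2.imread('pics/top0.png')[:,:,::-1]
for nm,(u0,v0,u1,v1) in {'gL':(155,200,185,236),'gR':(274,204,302,242),'o':(342,210,376,242)}.items():
    h=cv2.cvtColor(np.ascontiguousarray(im),cv2.COLOR_RGB2HSV);lo,hi=((45,60,30),(90,255,255)) if nm[0]=='g' else ((4,140,80),(16,255,255))
    m=cv2.inRange(h,lo,hi);P=np.argwhere(m[v0:v1,u0:u1])[:,::-1]+[u0,v0]
    r=clip(P,ct);print(nm,len(P),[np.round(x,4).tolist() for x in r],np.degrees(np.arctan2(r[1][1],r[1][0])).round(1))
E
```

```text
tip [ 0.65223363 -0.03105637  0.262     ] [272.53373956 138.50800393]
mark [0.72805654 0.00851616 0.20892687] [256.93204284 116.44966987] [272.85687287 219.1752208 ]
gL 149 [[0.5151, 0.26], [0.9586, -0.2847], 0.0865, 0.0196, 0.0399, [0.4731, 0.2725]] -16.5
gR 136 [[0.5022, -0.1074], [0.8945, -0.447], 0.0862, 0.0178, 0.0391, [0.4635, -0.0881]] -26.6
o 135 [[0.4836, -0.3367], [0.6698, -0.7426], 0.0885, 0.0175, 0.038, [0.4529, -0.3027]] -48.0
```

```bash
cat >> h.py <<'E'
def down(ang,tilt=0):
    """tool pointing down, tool x at world yaw ang (deg); tilt: tool z tipped towards -tool x (deg)"""
    a=np.radians(ang);x=np.array([np.cos(a),np.sin(a),0]);z=np.array([0,0,-1.]);y=np.cross(z,x)
    return Ro.from_matrix(np.c_[x,y,z])*Ro.from_euler('y',-tilt,degrees=True)
def go(pos,R,s=None):
    s=s or ctrl.get_state();R0=Ro.from_rotvec(s['tool_rot']);d=np.asarray(pos)-s['position']
    print('travel',(R0.inv().apply(d)).round(4).tolist(),'turn',np.degrees((R0.inv()*R).as_rotvec()).round(2).tolist(),'| dist',np.linalg.norm(d).round(3))
E
python3 - <<'E'
from h import *
go((.289,-.582,.40),down(26.4)); go((.80,.01,.35),down(0,29))
E
```

```text
travel [0.0001, -0.0, -0.1644] turn [-0.1, 0.01, 0.0] | dist 0.164
travel [0.721, -0.3029, -0.114] turn [6.59, -28.45, 25.86] | dist 0.79
```

step_arm(
  commands=[
    {"travel": [0, 0, -0.05], "turn": [0, 0, 0]},
    {"travel": [0, 0, -0.1], "turn": [0, 0, 0]},
    {"travel": [0, 0, -0.15], "turn": [0, 0, 0]},
    {"travel": [0.03, -0.012, -0.165], "turn": [0, 0, 8]},
    {"travel": [0.075, -0.031, -0.165], "turn": [0, 0, 16]},
  ],
)

```text
time: 0.6
position: [0.3405, -0.5239, 0.4047]
tool_rot: [3.125, 0.264, 0.002]
ft_force: [1.5, -0.5, -0.4]
grip_width: 1.002
grip_force: 0.0
```

```bash
python3 - <<'E'
from h import *
s=ctrl.get_state();print(s['time'],s['position'],s['joint_positions'].round(2));go((.80,.01,.38),down(0))
E
```

```text
0.6 [ 0.34047828 -0.52390812  0.40468431] [ 1.01  0.24 -0.07  1.22  0.02  1.67 -0.46]
travel [0.5425, -0.4494, 0.0224] turn [0.34, -0.08, 9.65] | dist 0.705
```

step_arm(
  commands=[
    {"travel": [0.036, -0.03, 0.001], "turn": [0, 0, 2]},
    {"travel": [0.072, -0.06, 0.003], "turn": [0, 0, 4]},
    {"travel": [0.108, -0.09, 0.004], "turn": [0, 0, 6]},
    {"travel": [0.144, -0.12, 0.006], "turn": [0, 0, 8]},
    {"travel": [0.18, -0.15, 0.007], "turn": [0, 0, 9.65]},
  ],
)

```text
time: 1.1
position: [0.4931, -0.3394, 0.394]
tool_rot: [-3.141, -0.018, 0.001]
ft_force: [0.7, -0.8, -0.5]
grip_width: 0.998
grip_force: 0.0
```

step_arm(
  commands=[
    {"travel": [0.031, -0.036, 0.001], "turn": [0, -6, 0]},
    {"travel": [0.062, -0.072, 0.003], "turn": [0, -12, 0]},
    {"travel": [0.093, -0.107, 0.004], "turn": [0, -18, 0]},
    {"travel": [0.124, -0.142, 0.006], "turn": [0, -24, 0]},
    {"travel": [0.155, -0.178, 0.008], "turn": [0, -29, 0]},
  ],
)

```text
time: 1.6
position: [0.5963, -0.2114, 0.3724]
tool_rot: [3.082, 0.021, -0.585]
ft_force: [-0.4, -1.5, -1.9]
grip_width: 1.002
grip_force: 0.0
```

```bash
python3 - <<'E'
from h import *
s=ctrl.get_state();print(s['time'],s['position'],s['joint_positions'].round(2));go((.80,.01,.36),down(0,29))
E
```

```text
1.6 [ 0.59625423 -0.21141385  0.37235196] [ 0.15  0.55  0.17  0.92  0.04  2.03 -1.23]
travel [0.1967, -0.2186, -0.0648] turn [0.46, -7.51, 0.66] | dist 0.301
```

step_arm(
  commands=[
    {"travel": [0.04, -0.044, -0.013], "turn": [0, 0, 0]},
    {"travel": [0.08, -0.088, -0.026], "turn": [0, 0, 0]},
    {"travel": [0.12, -0.132, -0.039], "turn": [0, 0, 0]},
    {"travel": [0.16, -0.176, -0.052], "turn": [0, -3, 0]},
    {"travel": [0.195, -0.218, -0.065], "turn": [0, -7, 0]},
  ],
)

```text
time: 2.1
position: [0.702, -0.0648, 0.4114]
tool_rot: [3.075, 0.069, -0.322]
ft_force: [1.4, 0.5, -1.6]
grip_width: 0.999
grip_force: 0.0
```

```bash
python3 - <<'E'
from h import *
im,c,s=snap('wrist','w1');print(s['time'],s['position'],s['joint_positions'].round(2));go((.80,.01,.36),down(0,29))
print(proj(c,(.652,-.031,.262)),proj(c,(.728,.0085,.209)))
E
```

```text
2.1 [ 0.70199986 -0.06476259  0.41144459] [ 0.11  0.65 -0.2   0.66  0.18  2.05 -1.53]
travel [0.1117, -0.06, 0.0452] turn [3.01, -18.52, 2.85] | dist 0.135
[216.73278138 200.28408337] [185.33362498 120.86379722]
```

View pics/w1.png

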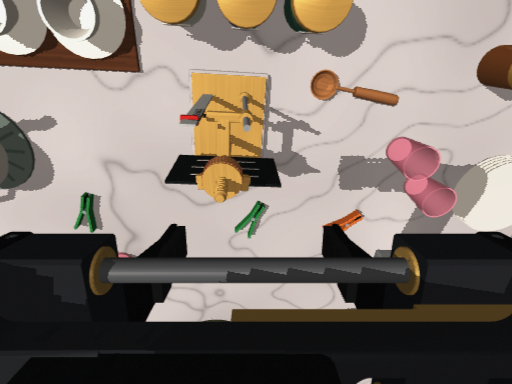

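The wrist view from 0.41 m shows the stand at (225,150), the red rider at (190,119), the collar and spindle at (222,180), the spoon at (355,90) and the clips at (87,212), (251,218) and (345,220). Joint 6 limits the backward tilt, so I'll look from the right side with a roll instead.

```bash
python3 - <<'E'
from h import *
T=np.array(ctrl.camera_model('wrist')['T_tool_cam'])
for roll in(-40,40):
    R=down(0)*Ro.from_euler('x',roll,degrees=True)
    d=R.apply(T[:3,2]); 
    if d[1]>0:
        camp=np.array([.728,.0,.20])-d*.27; tcp=camp-R.apply(T[:3,3]);print(roll,d,camp,tcp);go(tcp,R)
E
```

```text
40 [-0.27819462  0.61741648 -0.73580204] [ 0.80311255 -0.16670245  0.39866655] [ 0.72619642 -0.07196744  0.28551436]
travel [0.0482, 0.0146, 0.1353] turn [42.07, 11.28, -0.3] | dist 0.144
```

step_arm(
  commands=[
    {"travel": [0.01, 0.0, 0.022], "turn": [8, 2, 0]},
    {"travel": [0.02, 0.003, 0.044], "turn": [16, 4, 0]},
    {"travel": [0.03, 0.006, 0.066], "turn": [24, 6, 0]},
    {"travel": [0.04, 0.009, 0.09], "turn": [32, 8, 0]},
    {"travel": [0.051, 0.012, 0.11], "turn": [40, 10.5, -0.3]},
  ],
)

```text
time: 2.65
position: [0.7298, -0.0836, 0.3016]
tool_rot: [-2.487, 0.027, 0.024]
ft_force: [0.0, -0.0, -1.1]
grip_width: 0.999
grip_force: 0.0
```

```bash
python3 - <<'E'
from h import *
im,c,s=snap('wrist','w2');print(s['time'],s['position'],s['joint_positions'].round(2))
print(proj(c,(.652,-.031,.262)),proj(c,(.728,.0085,.209)))
u,v=proj(c,(.728,.0085,.209)).astype(int)
cr=im[max(0,v-75):v+75,max(0,u-100):u+100,::-1];print(max(0,v-75),max(0,u-100));cv2.imwrite('pics/w2c.png',cv2.resize(cr,None,fx=4,fy=4,interpolation=cv2.INTER_CUBIC))
for b in blobs(im,'red',5):print(b[0],b[1])
E
```

```text
2.65 [ 0.72984658 -0.08364688  0.30162081] [ 0.56  0.67 -0.38  1.   -0.4   1.68 -1.37]
[236.0508333  295.69201977] [237.76830228 192.87974111]
117 137
[233 186  17   9  87] [241.3908046  189.59770115]
[244 196   6   3  10] [247.1 197.3]
```

View pics/w2c.png

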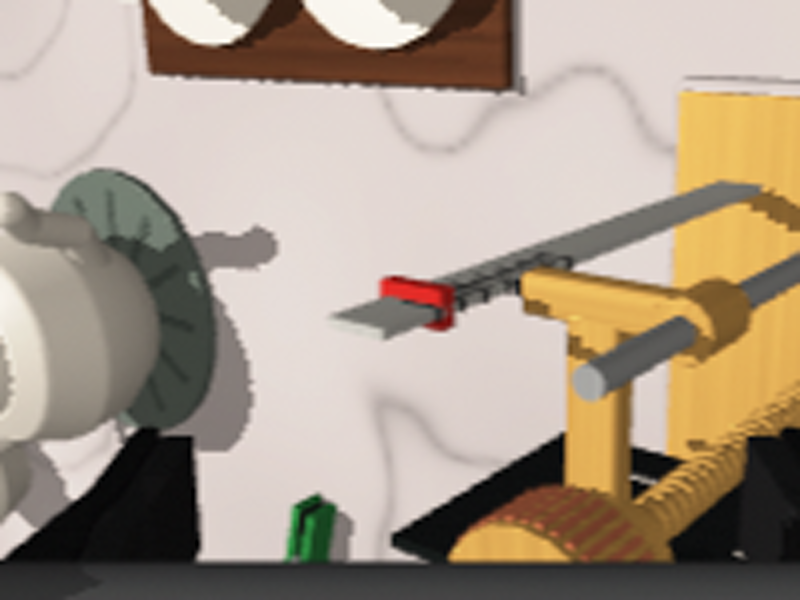

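```bash
python3 - <<'E'
from h import *
s=ctrl.get_state();c=cam('wrist',s);cs=cam('scene');ct=cam('top')
M=tri((c,(241.8,190.2)),(cs,(272.5,219.2)),(ct,(256.6,116.4)));print('mark',M,proj(c,M),proj(cs,M),proj(ct,M))
M=tri((c,(241.8,190.2)),(cs,(272.5,219.2)));print('mark2',M)
for w in((267,188.2),(270,186)):
  P=tri((c,w),(cs,(266.7,228.75)));print('ptr',P,proj(c,P)-w,proj(cs,P), (M-P)[2])
for ax in np.eye(3)*.01:print('per cm wrist',proj(c,M+ax)-proj(c,M),'scene',proj(cs,M+ax)-proj(cs,M))
im=cv2.imread('pics/w2.png')[165:205,225:305];cv2.imwrite('pics/w2d.png',cv2.resize(im,None,fx=10,fy=10,interpolation=0))
E
```

```text
mark [0.72745986 0.00553241 0.20079333] [233.14274612 190.92662163] [271.61322491 221.67779924] [258.08652346 117.71614392]
mark2 [0.72359781 0.0048207  0.19756895]
ptr [ 0.72207271 -0.00927869  0.16928785] [-4.47786911  2.35059165] [265.41917792 230.5394359 ] 0.028281098372431507
ptr [ 0.7238731  -0.01090447  0.16900591] [-6.18051969  3.11676313] [264.90257697 231.15219174] 0.028563042029468078
per cm wrist [-0.56802908 -9.16725056] scene [0.69832869 2.53959838]
per cm wrist [-6.98859344 -1.34004454] scene [ 3.9376146 -0.4223783]
per cm wrist [-6.41614264  2.43300322] scene [ 0.01763207 -3.09700257]
```

View pics/w2d.png

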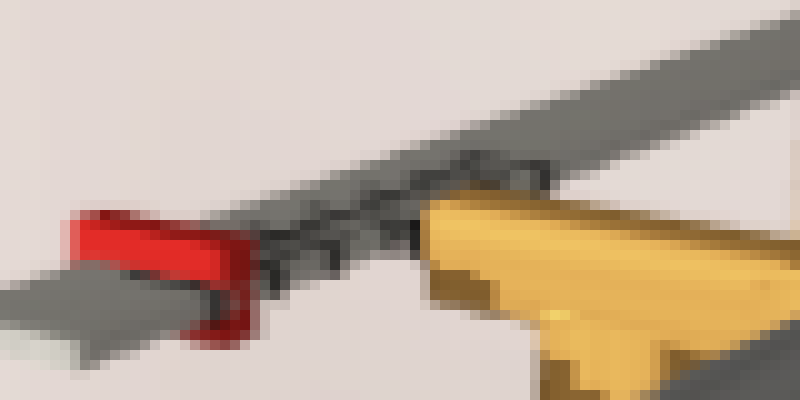

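The close-up shows the rider's near face at about (248,194) and the arm end at about (268,190). The pointer is roughly 21–29 mm below the mark, and the scale ticks are 10 mm apart. I'll raise the collar about 20 mm first, then measure again. Next I hover over the spindle.

```bash
python3 - <<'E'
from h import *
go((.73,-.084,.36),down(0));go((.652,-.031,.37),down(-56))
E
```

```text
travel [-0.0003, -0.048, -0.0493] turn [-37.65, 1.52, -2.02] | dist 0.069
travel [-0.0799, -0.0928, -0.0238] turn [-33.72, 19.72, 51.89] | dist 0.125
```

step_arm(
  commands=[
    {"travel": [0, -0.01, -0.012], "turn": [-8, 0, 0]},
    {"travel": [0, -0.02, -0.024], "turn": [-16, 0, 0]},
    {"travel": [0, -0.03, -0.036], "turn": [-24, 1, -1]},
    {"travel": [0, -0.04, -0.045], "turn": [-31, 1.5, -2]},
    {"travel": [0, -0.048, -0.049], "turn": [-37.6, 1.5, -2]},
  ],
)

```text
time: 3.2
position: [0.7317, -0.0731, 0.3745]
tool_rot: [3.129, 0.022, 0.023]
ft_force: [0.4, 1.1, -0.8]
grip_width: 1.002
grip_force: 0.0
```

step_arm(
  commands=[
    {"travel": [-0.015, -0.01, -0.01], "turn": [0, 0, 8.5]},
    {"travel": [-0.03, -0.02, -0.01], "turn": [0, 0, 17]},
    {"travel": [-0.045, -0.03, -0.01], "turn": [0, 0, 25.5]},
    {"travel": [-0.06, -0.04, -0.01], "turn": [0, 0, 34]},
    {"travel": [-0.078, -0.053, -0.01], "turn": [0, 0, 42.5]},
  ],
)

```text
time: 3.7
position: [0.6521, -0.0214, 0.3798]
tool_rot: [2.929, -1.127, 0.018]
ft_force: [-0.3, -0.5, 0.0]
grip_width: 1.003
grip_force: 0.0
```

step_arm(
  commands=[
    {"travel": [0, 0, 0], "turn": [0, 0, 7]},
    {"travel": [0, 0, 0], "turn": [0, 0, 13.5]},
    {"travel": [0, 0, 0], "turn": [0, 0, 13.5]},
  ],
)

```text
time: 4.0
position: [0.6525, -0.0212, 0.3802]
tool_rot: [2.783, -1.455, 0.019]
ft_force: [-0.5, 0.7, -0.9]
grip_width: 1.004
grip_force: 0.0
```

```bash
python3 - <<'E'
from h import *
im,c,s=snap('wrist','w3');print(s['time'],s['position'],s['joint_positions'].round(2));go((.652,-.031,.37),down(-56))
p=proj(c,(.652,-.031,.262));print(p)
u,v=p.astype(int);cv2.imwrite('pics/w3c.png',cv2.resize(im[v-75:v+75,u-100:u+100,::-1],None,fx=4,fy=4,interpolation=2));print(u-100,v-75)
E
```

```text
4.0 [ 0.6524786  -0.02122053  0.38015173] [ 0.09  0.3  -0.14  1.2   0.05  1.64 -2.57]
travel [0.0074, 0.0061, 0.01] turn [-0.26, -0.63, 0.96] | dist 0.014
[261.08406384 188.62257952]
161 113
```

View pics/w3c.png

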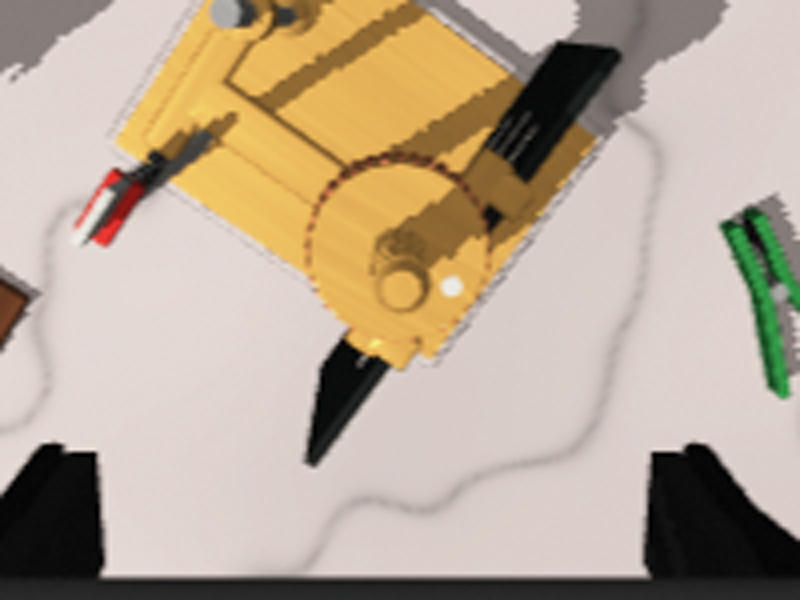

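The view shows the spindle top at pixel (261.5,184.8) and the collar rim centred at (260.5,174.5). The rider is at (190,162), and the black pointer just beyond the arm end at (198,154). The board's edges are also visible.

```bash
python3 - <<'E'
from h import *
s=ctrl.get_state();c=cam('wrist',s);cs=cam('scene')
print('tip',onz(c,(261.5,184.75),.262),'collar',[onz(c,(260.5,174.5),z).round(4).tolist() for z in(.21,.219,.225)])
print('tipTri',tri((c,(261.5,184.75)),(cs,(252.3,185.8))))
a=onz(c,(161+450/4,113+287/4),.2)
for nm,uv in {'b1':(161+617/4,113+50/4),'b1b':(161+558/4,113+42/4),'b2':(161+315/4,113+463/4),'b2b':(161+322/4,113+370/4)}.items():print(nm,onz(c,uv,.2).round(4))
go((.652,-.031,.217),down(-56))
M=tri((c,(189.7,161.7)),(cs,(272.5,219.2)));P=tri((c,(198.5,153)),(cs,(266.7,228.75)));print('mark',M,'ptr',P,M-P)
E
```

```text
tip [ 0.65415095 -0.03458879  0.262     ] collar [[0.6542, -0.0345, 0.21], [0.6554, -0.0359, 0.219], [0.6561, -0.0368, 0.225]]
tipTri [ 0.65428596 -0.03303647  0.26317146]
b1 [ 0.6345 -0.1157  0.2   ]
b1b [ 0.6498 -0.1078  0.2   ]
b2 [0.6339 0.0395 0.2   ]
b2b [0.6496 0.0125 0.2   ]
travel [0.0057, 0.0068, 0.163] turn [-0.26, -0.63, 0.96] | dist 0.163
mark [0.72986324 0.00392587 0.20951793] ptr [ 0.72963718 -0.00758667  0.18124568] [0.00022606 0.01151254 0.02827225]
```

```bash
python3 - <<'E'
from h import *
go((.654,-.0345,.214),down(-55))
E
```

```text
travel [0.0097, 0.0072, 0.166] turn [-0.26, -0.64, -0.04] | dist 0.166
```

step_arm(
  commands=[
    {"travel": [0.0097, 0.0072, 0.04], "turn": [-0.26, -0.6, 0]},
    {"travel": [0.0097, 0.0072, 0.085], "turn": [-0.26, -0.6, 0]},
    {"travel": [0.0097, 0.0072, 0.125], "turn": [-0.26, -0.6, 0]},
    {"travel": [0.0097, 0.0072, 0.15], "turn": [-0.26, -0.6, 0]},
    {"travel": [0.0097, 0.0072, 0.166], "turn": [-0.26, -0.6, 0]},
  ],
)

```text
time: 4.55
position: [0.6529, -0.0348, 0.2105]
tool_rot: [2.784, -1.452, -0.006]
ft_force: [0.1, -0.6, 0.3]
grip_width: 0.998
grip_force: 0.0
```

step_arm(
  commands=[
    {"travel": [0, 0, 0], "turn": [0, 0, 0]},
    {"travel": [0, 0, 0], "turn": [0, 0, 0]},
    {"travel": [0, 0, 0], "turn": [0, 0, 0]},
    {"travel": [0, 0, 0], "turn": [0, 0, 0]},
    {"travel": [0, 0, 0], "turn": [0, 0, 0]},
  ],
  gripper=0.5,
  force=25,
)

```text
time: 5.05
position: [0.6545, -0.0349, 0.2145]
tool_rot: [-2.783, 1.455, -0.002]
ft_force: [-0.3, 0.2, 0.7]
grip_width: 0.635
grip_force: 0.0
```

step_arm(
  commands=[
    {"travel": [0, 0, 0], "turn": [0, 0, 0]},
    {"travel": [0, 0, 0], "turn": [0, 0, 0]},
    {"travel": [0, 0, 0], "turn": [0, 0, 0]},
  ],
  gripper=0.4,
  force=30,
)

```text
time: 5.35
position: [0.6544, -0.0349, 0.2141]
tool_rot: [-2.783, 1.455, -0.002]
ft_force: [-0.1, 0.4, 4.4]
grip_width: 0.589
grip_force: 30.0
```

step_arm(
  commands=[
    {"travel": [0, 0, -0.0005], "turn": [0, 0, -8]},
    {"travel": [0, 0, -0.0011], "turn": [0, 0, -16]},
    {"travel": [0, 0, -0.0016], "turn": [0, 0, -24]},
    {"travel": [0, 0, -0.0021], "turn": [0, 0, -32]},
    {"travel": [0, 0, -0.0027], "turn": [0, 0, -40]},
  ],
)

```text
time: 5.85
position: [0.6548, -0.0343, 0.2168]
tool_rot: [-3.114, 0.407, -0.003]
ft_force: [2.6, 0.7, 2.8]
grip_width: 0.593
grip_force: 30.0
```

```bash
python3 - <<'E'
from h import *
s=ctrl.get_state();print(s['position'].round(4),s['torque'].round(2),s['ft_force'].round(1),s['joint_positions'].round(2))
E
```

```text
[ 0.6548 -0.0343  0.2168] [ 0.26 -0.19 -0.07] [2.6 0.7 2.8] [ 0.19  0.35 -0.23  1.46  0.08  1.34 -1.87]
```

Collar turns (about 0.07 N m reaction). Continuing the stroke.

step_arm(
  commands=[
    {"travel": [0, 0, -0.0005], "turn": [0, 0, -8]},
    {"travel": [0, 0, -0.0011], "turn": [0, 0, -16]},
    {"travel": [0, 0, -0.0016], "turn": [0, 0, -24]},
    {"travel": [0, 0, -0.0021], "turn": [0, 0, -32]},
    {"travel": [0, 0, -0.0027], "turn": [0, 0, -40]},
  ],
)

```text
time: 6.35
position: [0.6547, -0.0337, 0.2195]
tool_rot: [-3.065, -0.683, -0.004]
ft_force: [1.1, 1.7, 3.0]
grip_width: 0.592
grip_force: 30.0
```

step_arm(
  commands=[
    {"travel": [0, 0, -0.0005], "turn": [0, 0, -8]},
    {"travel": [0, 0, -0.0011], "turn": [0, 0, -16]},
    {"travel": [0, 0, -0.0016], "turn": [0, 0, -24]},
    {"travel": [0, 0, -0.0021], "turn": [0, 0, -32]},
    {"travel": [0, 0, -0.0027], "turn": [0, 0, -40]},
  ],
)

```text
time: 6.85
position: [0.6543, -0.0332, 0.2221]
tool_rot: [-2.646, -1.691, -0.003]
ft_force: [0.7, 2.8, 3.2]
grip_width: 0.589
grip_force: 30.0
```

step_arm(
  commands=[
    {"travel": [0, 0, -0.0005], "turn": [0, 0, -8]},
    {"travel": [0, 0, -0.0011], "turn": [0, 0, -16]},
    {"travel": [0, 0, -0.0016], "turn": [0, 0, -24]},
    {"travel": [0, 0, -0.0021], "turn": [0, 0, -32]},
    {"travel": [0, 0, -0.0027], "turn": [0, 0, -40]},
  ],
)

```text
time: 7.35
position: [0.6537, -0.0332, 0.2248]
tool_rot: [-1.908, -2.494, -0.002]
ft_force: [-2.0, 2.5, 5.6]
grip_width: 0.59
grip_force: 30.0
```

step_arm(
  commands=[
    {"travel": [0, 0, -0.0005], "turn": [0, 0, -8]},
    {"travel": [0, 0, -0.0011], "turn": [0, 0, -16]},
    {"travel": [0, 0, -0.0016], "turn": [0, 0, -24]},
    {"travel": [0, 0, -0.0021], "turn": [0, 0, -32]},
    {"travel": [0, 0, -0.0027], "turn": [0, 0, -40]},
  ],
)

```text
time: 7.85
position: [0.6532, -0.0335, 0.2275]
tool_rot: [-0.94, -2.996, -0.002]
ft_force: [-3.3, 2.0, 5.9]
grip_width: 0.59
grip_force: 30.0
```

step_arm(
  commands=[
    {"travel": [0, 0, -0.0005], "turn": [0, 0, -8]},
    {"travel": [0, 0, -0.0011], "turn": [0, 0, -16]},
    {"travel": [0, 0, -0.0016], "turn": [0, 0, -24]},
    {"travel": [0, 0, -0.0021], "turn": [0, 0, -32]},
    {"travel": [0, 0, -0.0027], "turn": [0, 0, -40]},
  ],
)

```text
time: 8.35
position: [0.6531, -0.0342, 0.2302]
tool_rot: [0.141, -3.136, -0.001]
ft_force: [-4.5, 1.2, 5.6]
grip_width: 0.59
grip_force: 30.0
```

```bash
python3 - <<'E'
from h import *
s=ctrl.get_state();print(s['position'].round(4),s['torque'].round(2),s['ft_force'].round(1),s['joint_positions'].round(2))
E
```

```text
[ 0.6531 -0.0342  0.2302] [ 0.24  0.68 -0.1 ] [-4.5  1.2  5.6] [ 0.58  0.43 -0.77  1.43  0.3   1.4   1.47]
```

step_arm(
  commands=[
    {"travel": [0, 0, -0.0005], "turn": [0, 0, -8]},
    {"travel": [0, 0, -0.0011], "turn": [0, 0, -16]},
    {"travel": [0, 0, -0.0016], "turn": [0, 0, -24]},
    {"travel": [0, 0, -0.0021], "turn": [0, 0, -32]},
    {"travel": [0, 0, -0.0027], "turn": [0, 0, -40]},
  ],
)

```text
time: 8.85
position: [0.6533, -0.0348, 0.2328]
tool_rot: [1.204, -2.9, -0.001]
ft_force: [-3.2, 1.1, 4.5]
grip_width: 0.587
grip_force: 30.0
```

step_arm(
  commands=[
    {"travel": [0, 0, -0.0005], "turn": [0, 0, -8]},
    {"travel": [0, 0, -0.0011], "turn": [0, 0, -16]},
    {"travel": [0, 0, -0.0013], "turn": [0, 0, -20]},
    {"travel": [0, 0, -0.0013], "turn": [0, 0, -20]},
  ],
)

```text
time: 9.25
position: [0.6535, -0.0349, 0.2342]
tool_rot: [1.685, -2.651, -0.001]
ft_force: [-3.0, 0.1, 5.6]
grip_width: 0.591
grip_force: 30.0
```

step_arm(
  commands=[
    {"travel": [0, 0, 0], "turn": [0, 0, 0]},
    {"travel": [0, 0, 0], "turn": [0, 0, 0]},
    {"travel": [0, 0, 0], "turn": [0, 0, 0]},
    {"travel": [0, 0, -0.02], "turn": [0, 0, 0]},
    {"travel": [0, 0, -0.06], "turn": [0, 0, 0]},
  ],
  gripper=1.0,
)

```text
time: 9.75
position: [0.6522, -0.0357, 0.2902]
tool_rot: [1.68, -2.648, -0.007]
ft_force: [1.1, -0.1, 0.7]
grip_width: 0.946
grip_force: 0.0
```

```bash
python3 - <<'E'
from h import *
s=ctrl.get_state();print(s['position'].round(4),s['torque'].round(2),s['ft_force'].round(1),s['joint_positions'].round(2));go((.654,-.0345,.38),down(100))
E
```

```text
[ 0.6522 -0.0357  0.2902] [ 0.15 -0.07 -0.04] [ 1.1 -0.1  0.7] [ 0.69  0.47 -0.97  1.33  0.38  1.54  2.46]
travel [-0.0016, -0.0005, -0.0898] turn [-0.04, -0.55, 144.78] | dist 0.09
```

step_arm(
  commands=[
    {"travel": [0, 0, -0.03], "turn": [0, 0, 8.5]},
    {"travel": [0, 0, -0.06], "turn": [0, 0, 17]},
    {"travel": [0, 0, -0.08], "turn": [0, 0, 25.5]},
    {"travel": [0, 0, -0.09], "turn": [0, 0, 34]},
    {"travel": [0, 0, -0.09], "turn": [0, 0, 42.5]},
  ],
)

```text
time: 10.25
position: [0.6546, -0.0346, 0.3852]
tool_rot: [-0.597, 3.082, -0.0]
ft_force: [0.3, 0.6, 0.7]
grip_width: 1.004
grip_force: 0.0
```

step_arm(
  commands=[
    {"travel": [0, 0, 0], "turn": [0, 0, 8.5]},
    {"travel": [0, 0, 0], "turn": [0, 0, 17]},
    {"travel": [0, 0, 0], "turn": [0, 0, 25.5]},
    {"travel": [0, 0, 0], "turn": [0, 0, 34]},
    {"travel": [0, 0, 0], "turn": [0, 0, 42.5]},
  ],
)

```text
time: 10.75
position: [0.654, -0.035, 0.3829]
tool_rot: [-0.561, -3.09, -0.0]
ft_force: [1.0, -0.2, 0.3]
grip_width: 1.0
grip_force: 0.0
```

step_arm(
  commands=[
    {"travel": [0, 0, 0], "turn": [0, 0, 8.5]},
    {"travel": [0, 0, 0], "turn": [0, 0, 17]},
    {"travel": [0, 0, 0], "turn": [0, 0, 25.5]},
    {"travel": [0, 0, 0], "turn": [0, 0, 34]},
    {"travel": [0, 0, 0], "turn": [0, 0, 42.5]},
  ],
)

```text
time: 11.25
position: [0.654, -0.0349, 0.3829]
tool_rot: [-1.642, -2.677, 0.0]
ft_force: [-0.2, -0.2, -0.2]
grip_width: 1.0
grip_force: 0.0
```

step_arm(
  commands=[
    {"travel": [0, 0, 0], "turn": [0, 0, 8.5]},
    {"travel": [0, 0, 0], "turn": [0, 0, 17]},
    {"travel": [0, 0, 0], "turn": [0, 0, 25.5]},
    {"travel": [0, 0, 0], "turn": [0, 0, 25.5]},
    {"travel": [0, 0, 0], "turn": [0, 0, 25.5]},
  ],
)

```text
time: 11.75
position: [0.654, -0.0348, 0.383]
tool_rot: [-2.182, -2.259, 0.001]
ft_force: [0.7, -0.3, 0.7]
grip_width: 1.003
grip_force: 0.0
```

```bash
python3 - <<'E'
from h import *
im,c,s=snap('wrist','w4');sc,cs,_=snap('scene','scene4');print(s['time'],s['position'].round(4),s['joint_positions'].round(2))
for n,i in(('w',im),('s',sc)):
    for b in blobs(i,'red',4):print(n,b[0],b[1].round(1))
u,v=proj(c,(.73,0,.205)).astype(int);print(u,v)
a=cv2.resize(im[v-30:v+30,u-40:u+40,::-1],None,fx=10,fy=10,interpolation=0)[:, :400*2]
b=cv2.resize(sc[190:250,245:285,::-1],(400,600),interpolation=0)
cv2.imwrite('pics/w4c.png',np.hstack([a[:,200:600],b]));print(u-20,v-30)
E
```

```text
11.75 [ 0.654  -0.0348  0.383 ] [ 0.39  0.36 -0.54  1.16  0.18  1.67 -0.07]
w [316 143  10  18  82] [318.9 149.8]
s [268 217   9   4  21] [272.5 219.2]
319 154
299 124
```

View pics/w4c.png

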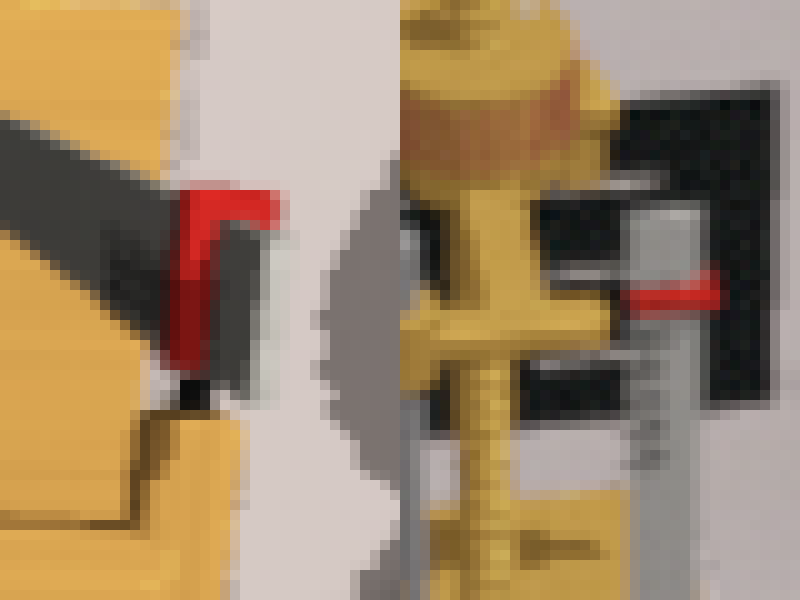

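The left half shows the black pointer stub between the arm end and the rider at crop (195,395). In the scene half, the rider centre is at v=295 and the arm centre at v=323. That works out to about 8.3 mm still to go, which matches 28.3 − 20. The next stroke is 124°.

step_arm(
  commands=[
    {"travel": [0, 0, 0.04], "turn": [0, 0, 0]},
    {"travel": [0, 0, 0.085], "turn": [0, 0, 0]},
    {"travel": [0, 0, 0.12], "turn": [0, 0, 0]},
    {"travel": [0, 0, 0.14], "turn": [0, 0, 0]},
    {"travel": [0, 0, 0.148], "turn": [0, 0, 0]},
  ],
)

```text
time: 12.35
position: [0.6525, -0.0351, 0.2324]
tool_rot: [-2.182, -2.255, 0.005]
ft_force: [-0.5, -0.8, 0.3]
grip_width: 0.999
grip_force: 0.0
```

step_arm(
  commands=[
    {"travel": [0, 0, 0], "turn": [0, 0, 0]},
    {"travel": [0, 0, 0], "turn": [0, 0, 0]},
    {"travel": [0, 0, 0], "turn": [0, 0, 0]},
    {"travel": [0, 0, 0], "turn": [0, 0, 0]},
    {"travel": [0, 0, 0], "turn": [0, 0, 0]},
  ],
  gripper=0.4,
)

```text
time: 12.85
position: [0.6544, -0.0349, 0.2363]
tool_rot: [2.186, 2.255, 0.001]
ft_force: [0.8, -0.3, 0.0]
grip_width: 0.632
grip_force: 0.0
```

step_arm(
  commands=[
    {"travel": [0, 0, 0], "turn": [0, 0, 0]},
    {"travel": [0, 0, 0], "turn": [0, 0, 0]},
    {"travel": [0, 0, 0], "turn": [0, 0, 0]},
  ],
  gripper=0.4,
)

```text
time: 13.15
position: [0.654, -0.0348, 0.2361]
tool_rot: [-2.186, -2.256, -0.0]
ft_force: [-1.7, 0.3, 4.1]
grip_width: 0.589
grip_force: 30.0
```

step_arm(
  commands=[
    {"travel": [0, 0, -0.0005], "turn": [0, 0, -8]},
    {"travel": [0, 0, -0.0011], "turn": [0, 0, -16]},
    {"travel": [0, 0, -0.0016], "turn": [0, 0, -24]},
    {"travel": [0, 0, -0.0021], "turn": [0, 0, -32]},
    {"travel": [0, 0, -0.0027], "turn": [0, 0, -40]},
  ],
)

```text
time: 13.65
position: [0.6544, -0.0346, 0.2388]
tool_rot: [1.275, 2.87, 0.002]
ft_force: [-0.6, 0.9, 3.0]
grip_width: 0.588
grip_force: 30.0
```

step_arm(
  commands=[
    {"travel": [0, 0, -0.0005], "turn": [0, 0, -8]},
    {"travel": [0, 0, -0.0011], "turn": [0, 0, -16]},
    {"travel": [0, 0, -0.0016], "turn": [0, 0, -24]},
    {"travel": [0, 0, -0.0021], "turn": [0, 0, -32]},
    {"travel": [0, 0, -0.0027], "turn": [0, 0, -40]},
  ],
)

```text
time: 14.15
position: [0.6547, -0.0342, 0.2414]
tool_rot: [0.216, 3.132, 0.002]
ft_force: [0.6, 0.8, 2.3]
grip_width: 0.592
grip_force: 30.0
```

step_arm(
  commands=[
    {"travel": [0, 0, -0.0005], "turn": [0, 0, -8]},
    {"travel": [0, 0, -0.0011], "turn": [0, 0, -16]},
    {"travel": [0, 0, -0.0016], "turn": [0, 0, -24]},
    {"travel": [0, 0, -0.0021], "turn": [0, 0, -32]},
    {"travel": [0, 0, -0.0027], "turn": [0, 0, -40]},
  ],
)

```text
time: 14.65
position: [0.6546, -0.0337, 0.2441]
tool_rot: [-0.869, 3.017, 0.002]
ft_force: [0.5, 2.3, 2.8]
grip_width: 0.591
grip_force: 30.0
```

step_arm(
  commands=[
    {"travel": [0, 0, -0.0002], "turn": [0, 0, -4]},
    {"travel": [0, 0, -0.0002], "turn": [0, 0, -4]},
    {"travel": [0, 0, -0.0002], "turn": [0, 0, -4]},
  ],
)

```text
time: 14.95
position: [0.6545, -0.0337, 0.2443]
tool_rot: [-0.964, 2.988, 0.002]
ft_force: [-0.1, 2.4, 4.4]
grip_width: 0.591
grip_force: 30.0
```

step_arm(
  commands=[
    {"travel": [0, 0, 0], "turn": [0, 0, 0]},
    {"travel": [0, 0, 0], "turn": [0, 0, 0]},
    {"travel": [0, 0, 0], "turn": [0, 0, 0]},
    {"travel": [0, 0, -0.02], "turn": [0, 0, 0]},
    {"travel": [0, 0, -0.06], "turn": [0, 0, 0]},
  ],
  gripper=1.0,
)

```text
time: 15.45
position: [0.6521, -0.0364, 0.3003]
tool_rot: [0.961, -2.983, -0.003]
ft_force: [1.1, -0.9, 1.7]
grip_width: 0.946
grip_force: 0.0
```

```bash
python3 - <<'E'
from h import *
s=ctrl.get_state();print(s['position'].round(4),s['joint_positions'].round(2));R=down(0)*Ro.from_euler('x',40,degrees=True);go((.73,-.084,.302),R);go((.73,-.084,.36),down(90))
E
```

```text
[ 0.6521 -0.0364  0.3003] [ 0.65  0.45 -0.9   1.31  0.35  1.55  1.98]
travel [-0.0355, -0.0841, -0.0023] turn [16.61, -49.68, -136.98] | dist 0.091
travel [-0.0351, -0.0838, -0.0603] turn [-0.28, -0.49, 125.72] | dist 0.109
```

```bash
python3 - <<'E'
from h import *
T=np.array(ctrl.camera_model('wrist')['T_tool_cam'])
for th,ti in((216,24),(240,24)):
    R=down(th,ti);d=R.apply(T[:3,2]);camp=np.array([.728,.0,.21])-d*.29;tcp=camp-R.apply(T[:3,3]);print(d,camp,tcp);go(tcp,R)
E
```

```text
[ 0.52280134  0.37965462 -0.76324382] [ 0.57638761 -0.11009984  0.43134071] [ 0.68128019 -0.03386997  0.32759708]
travel [-0.025, -0.0148, -0.0275] turn [0.19, -24.38, -0.33] | dist 0.04
[ 0.32318334  0.55947422 -0.76324382] [ 0.63427683 -0.16224752  0.43134071] [ 0.69909549 -0.04994441  0.32759708]
travel [-0.0301, -0.0383, -0.0277] turn [-4.76, -23.96, -24.0] | dist 0.056
```

step_arm(
  commands=[
    {"travel": [-0.005, -0.003, -0.02], "turn": [0, -6, 0]},
    {"travel": [-0.012, -0.008, -0.0275], "turn": [0, -14, 0]},
    {"travel": [-0.025, -0.015, -0.0275], "turn": [0, -22, 0]},
    {"travel": [-0.025, -0.015, -0.0275], "turn": [0, -24.4, 0]},
    {"travel": [-0.025, -0.015, -0.0275], "turn": [0, -24.4, 0]},
  ],
)

```text
time: 15.95
position: [0.6817, -0.0359, 0.3296]
tool_rot: [-0.833, 2.604, 0.18]
ft_force: [0.2, -0.8, -0.3]
grip_width: 1.0
grip_force: 0.0
```

```bash
python3 - <<'E'
from h import *
im,c,s=snap('wrist','w5');sc,cs,_=snap('scene','scene5');print(s['time'],s['position'].round(4),s['joint_positions'].round(2))
for n,i in(('w',im),('s',sc)):
    for b in blobs(i,'red',4):print(n,b[0],b[1].round(1))
u,v=proj(c,(.73,0,.205)).astype(int);print(u,v);np.set_printoptions(suppress=True)
M=np.array([.729,.004,.2095])
for ax in np.eye(3)*.01:print('per cm wrist',(proj(c,M+ax)-proj(c,M)).round(2))
a=cv2.resize(im[v-30:v+30,u-20:u+20,::-1],None,fx=10,fy=10,interpolation=0)
b=cv2.resize(sc[190:250,245:285,::-1],(400,600),interpolation=0)
cv2.imwrite('pics/w5c.png',np.hstack([a,b]));print(u-20,v-30)
E
```

```text
15.95 [ 0.6817 -0.0359  0.3296] [ 1.03  0.28 -1.05  1.52 -0.02  1.14  2.24]
w [251 189  19  15 108] [260.5 195.4]
s [268 217   9   4  21] [272.5 219.2]
255 192
per cm wrist [-5.45  5.71]
per cm wrist [7.5  4.09]
per cm wrist [0.13 6.3 ]
235 162
```

View pics/w5c.png

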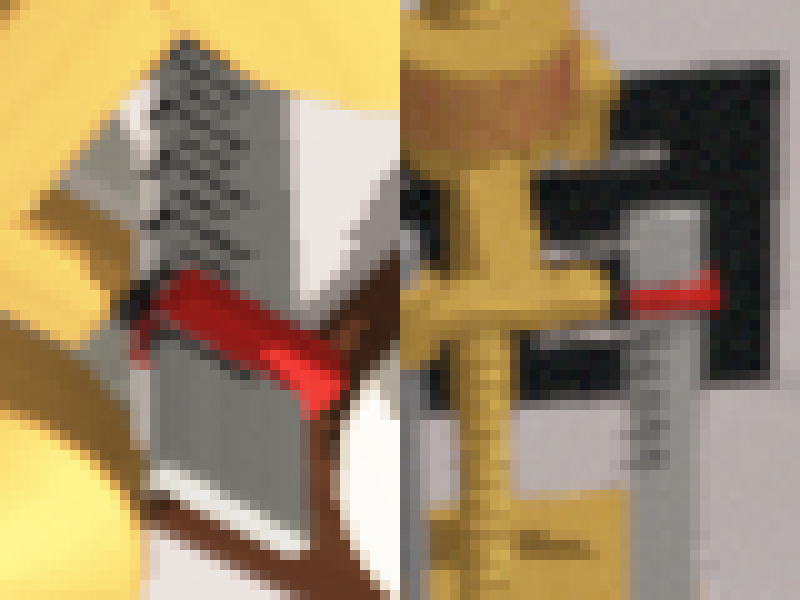

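The pointer stub sits beside the rider's end: left view (130,300) against (150,305), and scene (618,303) against (630,302). It's level within about 1 mm. Next I measure the board from its front.

```bash
python3 - <<'E'
from h import *
go((.60,-.03,.42),down(180))
E
```

```text
travel [0.0229, 0.0509, -0.108] turn [7.61, 23.5, 35.17] | dist 0.122
```

step_arm(
  commands=[
    {"travel": [0.005, 0.01, -0.03], "turn": [1.5, 4.5, 6.5]},
    {"travel": [0.01, 0.02, -0.06], "turn": [3, 9, 13.5]},
    {"travel": [0.015, 0.03, -0.08], "turn": [4.5, 13.7, 20.4]},
    {"travel": [0.02, 0.04, -0.1], "turn": [6, 18.3, 27.4]},
    {"travel": [0.023, 0.051, -0.108], "turn": [7.6, 23.5, 35.2]},
  ],
)

```text
time: 16.55
position: [0.6001, -0.0283, 0.4232]
tool_rot: [-0.014, 3.131, 0.001]
ft_force: [-0.2, 0.2, -0.1]
grip_width: 1.0
grip_force: 0.0
```

```bash
python3 - <<'E'
from h import *
im,c,s=snap('wrist','w6');print(s['time'],s['position'].round(4),s['joint_positions'].round(2))
for X in((.62,.05,.2),(.62,-.12,.2),(.62,.05,.1)):print(proj(c,X).round(1))
cv2.imwrite('pics/w6c.png',cv2.resize(im[:280,100:420,::-1],None,fx=2.1,fy=2.1,interpolation=2))
E
```

```text
16.55 [ 0.6001 -0.0283  0.4232] [ 0.7   0.3  -0.92  1.22  0.24  1.72  1.42]
[310.3 186. ]
[187.1 184.9]
[299.  171.1]
```

View pics/w6c.png

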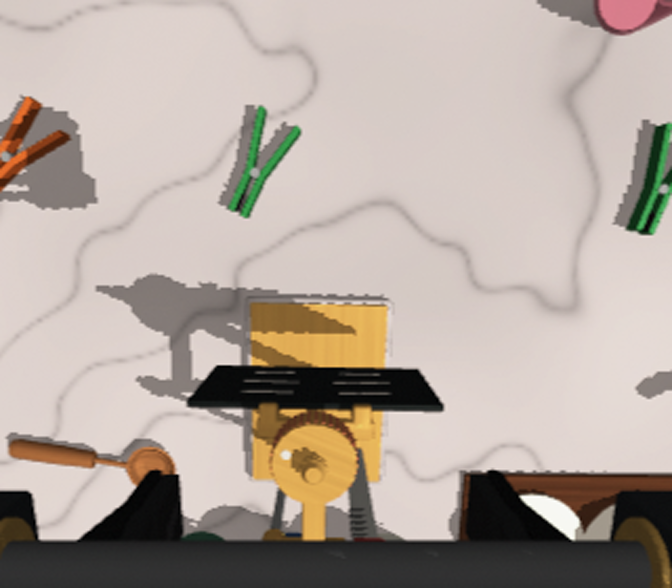

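```bash
python3 - <<'E'
from h import *
from scipy.optimize import least_squares
s=ctrl.get_state();c=cam('wrist',s);cs=cam('scene')
ob=[(c,(311,194.8),1,1),(c,(189.5,192.4),-1,1),(c,(297.6,175.7),1,-1),(c,(204.8,174.8),-1,-1)]
ob2=[(cs,(282.8,196.2),1,1),(cs,(282,228.2),1,-1)]
def f(p,o):
    cy,sy=np.cos(p[3]),np.sin(p[3]);r=[]
    for k,uv,a,b in o:
        X=np.array([p[0]-sy*.085*a,p[1]+cy*.085*a,p[2]+.055*b]);r+=list(proj(k,X)-uv)
    return r
for o in(ob,ob+ob2):
    q=least_squares(f,[.63,-.034,.15,0],args=(o,));print(q.x.round(4),np.round(q.fun,1))
# clips, z=.015
im=cv2.imread('pics/w6.png')[:,:,::-1].copy();h=cv2.cvtColor(im,cv2.COLOR_RGB2HSV)
for nm,(u0,v0,u1,v1) in {'gR':(195,45,250,110),'gL':(385,50,430,120),'o':(70,40,140,110)}.items():
    lo,hi=((45,60,30),(90,255,255)) if nm[0]=='g' else ((4,150,80),(16,255,255))
    m=cv2.inRange(h,lo,hi);P=np.argwhere(m[v0:v1,u0:u1])[:,::-1]+[u0,v0]
    r=clip(P,c);print(nm,len(P),[np.round(x,4).tolist() for x in r],np.degrees(np.arctan2(r[1][1],r[1][0])).round(1))
E
```

```text
[ 0.6316 -0.0289  0.1389 -0.0078] [-0.3 -0.8  0.6 -0.3  0.9  1.  -1.2  0.4]
[ 0.6299 -0.0293  0.1445 -0.0044] [ 0.3 -1.  -0.6 -0.1  1.2  0.6 -2.   0.3  1.   0.8  1.1  0.4]
gR 426 [[0.5029, -0.103], [0.8937, -0.4487], 0.0883, 0.0403, 0.0192, [0.4621, -0.0825]] -26.7
gL 652 [[0.5159, 0.2658], [0.9856, -0.1689], 0.0899, 0.0384, 0.0257, [0.4719, 0.2733]] -9.7
o 501 [[0.485, -0.3303], [0.6955, -0.7186], 0.0914, 0.0446, 0.0246, [0.4531, -0.2974]] -45.9
```

The board's front-face corners are at (311,195), (189.5,192), (298,176) and (205,175), which puts its centre at about (0.632, -0.030, 0.143). The clips are also in view. I'm going above the nearer green clip.

```bash
python3 - <<'E'
from h import *
go((.437,-.070,.16),down(153.3))
E
```

```text
travel [0.1653, -0.0441, 0.2611] turn [0.24, 0.35, 27.21] | dist 0.312
```

step_arm(
  commands=[
    {"travel": [0.025, -0.006, 0.04], "turn": [0, 0, 7]},
    {"travel": [0.05, -0.013, 0.08], "turn": [0, 0, 14]},
    {"travel": [0.075, -0.02, 0.12], "turn": [0, 0, 21]},
    {"travel": [0.1, -0.026, 0.16], "turn": [0, 0, 27]},
    {"travel": [0.125, -0.033, 0.2], "turn": [0.2, 0.3, 27.2]},
  ],
)

```text
time: 17.1
position: [0.4768, -0.0631, 0.217]
tool_rot: [0.715, 3.054, 0.004]
ft_force: [-0.0, 0.1, 0.1]
grip_width: 1.0
grip_force: 0.0
```

```bash
cat >> h.py <<'E'
def look(col,f,near,zt=.02):
    """clip pose from a wrist picture: blob of colour col near world xy; prints pin, heading, grasp"""
    im,c,s=snap('wrist',f);h=cv2.cvtColor(im,cv2.COLOR_RGB2HSV)
    lo,hi=((45,60,30),(90,255,255)) if col=='green' else ((4,150,80),(16,255,255))
    m=cv2.inRange(h,lo,hi);P=np.argwhere(m)[:,::-1]
    P=np.array([p for p in P if np.linalg.norm(onz(c,p,zt)[:2]-near)<.07])
    r=clip(P,c,zt);u=r[1];print(len(P),'len',r[2].round(4),'w',r[3].round(4),r[4].round(4),'tip',r[0].round(4),'ang',np.degrees(np.arctan2(u[1],u[0])).round(1),'mean',r[5].round(4))
    print('t',s['time'],'pos',s['position'].round(4),'q',s['joint_positions'].round(2));return im,c,s
E
python3 - <<'E'
from h import *
go((.437,-.070,.16),down(153.3));look('green','w7',(.465,-.085))
E
```

```text
travel [0.0329, -0.024, 0.0568] turn [0.2, 0.26, 0.35] | dist 0.07
747 len 0.09 w 0.0393 0.0179 tip [ 0.5044 -0.106 ] ang -24.5 mean [ 0.4614 -0.0864]
t 17.1 pos [ 0.4768 -0.0631  0.217 ] q [ 0.93 -0.01 -0.84  1.86 -0.01  1.28  1.2 ]
```

```bash
python3 - <<'E'
from h import *
go((.437,-.0753,.018),down(155.5))
E
```

```text
travel [0.0183, -0.0222, 0.1896] turn [-0.26, -0.84, -1.87] | dist 0.192
```

step_arm(
  commands=[
    {"travel": [0.009, -0.011, 0.045], "turn": [-0.2, -0.8, -1.9]},
    {"travel": [0.018, -0.022, 0.09], "turn": [-0.2, -0.8, -1.9]},
    {"travel": [0.018, -0.022, 0.135], "turn": [-0.2, -0.8, -1.9]},
    {"travel": [0.018, -0.022, 0.15], "turn": [-0.2, -0.8, -1.9]},
    {"travel": [0.018, -0.022, 0.15], "turn": [-0.2, -0.8, -1.9]},
  ],
)

```text
time: 17.65
position: [0.4516, -0.0735, 0.0669]
tool_rot: [0.658, 3.057, 0.008]
ft_force: [-0.3, 0.1, -0.6]
grip_width: 1.001
grip_force: 0.0
```

```bash
python3 - <<'E'
from h import *
look('green','w8',(.465,-.085));go((.437,-.0753,.018),down(155.5))
E
```

```text
1590 len 0.0925 w 0.0391 0.0164 tip [ 0.503  -0.1069] ang -26.6 mean [ 0.45   -0.0803]
t 17.65 pos [ 0.4516 -0.0735  0.0669] q [ 0.91  0.13 -0.84  2.09  0.11  0.95  1.16]
travel [0.0148, -0.0084, 0.0503] turn [0.46, 0.93, 0.16] | dist 0.053
```

step_arm(
  commands=[
    {"travel": [0.015, -0.008, 0.02], "turn": [0.4, 0.9, 0.8]},
    {"travel": [0.015, -0.008, 0.04], "turn": [0.4, 0.9, 0.8]},
    {"travel": [0.015, -0.008, 0.05], "turn": [0.4, 0.9, 0.8]},
    {"travel": [0.015, -0.008, 0.05], "turn": [0.4, 0.9, 0.8]},
    {"travel": [0.015, -0.008, 0.05], "turn": [0.4, 0.9, 0.8]},
  ],
)

```text
time: 18.2
position: [0.4377, -0.0759, 0.0194]
tool_rot: [0.686, 3.062, -0.001]
ft_force: [0.4, -1.4, -0.0]
grip_width: 0.999
grip_force: 0.0
```

```bash
python3 - <<'E'
from h import *
s=ctrl.get_state();print(s['joint_positions'].round(2),s['position'].round(4));go((.437,-.0753,.018),down(154.5))
E
```

```text
[ 0.89  0.2  -0.82  2.15  0.19  0.86  1.08] [ 0.4377 -0.0759  0.0194]
travel [0.0009, 0.0002, 0.0014] turn [0.02, 0.19, 0.23] | dist 0.002
```

step_arm(
  commands=[
    {"travel": [0, 0, 0], "turn": [0, 0, 0]},
    {"travel": [0, 0, 0], "turn": [0, 0, 0]},
    {"travel": [0, 0, 0], "turn": [0, 0, 0]},
    {"travel": [0, 0, 0], "turn": [0, 0, 0]},
    {"travel": [0, 0, 0], "turn": [0, 0, 0]},
  ],
  gripper=0.05,
  force=32,
)

```text
time: 18.7
position: [0.4362, -0.076, 0.0183]
tool_rot: [0.688, 3.064, -0.001]
ft_force: [0.1, 0.1, -0.5]
grip_width: 0.629
grip_force: 0.0
```

step_arm(
  commands=[
    {"travel": [0, 0, 0], "turn": [0, 0, 0]},
    {"travel": [0, 0, 0], "turn": [0, 0, 0]},
    {"travel": [0, 0, 0], "turn": [0, 0, 0]},
    {"travel": [0, 0, 0], "turn": [0, 0, 0]},
    {"travel": [0, 0, 0], "turn": [0, 0, 0]},
  ],
)

```text
time: 19.2
position: [0.4362, -0.076, 0.0182]
tool_rot: [0.688, 3.064, -0.001]
ft_force: [0.6, 0.2, -0.0]
grip_width: 0.196
grip_force: 32.0
```

step_arm(
  commands=[
    {"travel": [0, 0, 0], "turn": [0, 0, 0]},
    {"travel": [0, 0, 0], "turn": [0, 0, 0]},
    {"travel": [0, 0, 0], "turn": [0, 0, 0]},
  ],
)

```text
time: 19.5
position: [0.4362, -0.076, 0.0182]
tool_rot: [0.688, 3.064, -0.001]
ft_force: [-0.1, -0.2, -0.2]
grip_width: 0.199
grip_force: 32.0
```

step_arm(
  commands=[
    {"travel": [0, 0, -0.04], "turn": [0, 0, 0]},
    {"travel": [0, 0, -0.09], "turn": [0, 0, 0]},
    {"travel": [0, 0, -0.14], "turn": [0, 0, 0]},
    {"travel": [0, 0, -0.19], "turn": [0, 0, 0]},
    {"travel": [0, 0, -0.24], "turn": [0, 0, 8]},
  ],
)

```text
time: 20.0
position: [0.4355, -0.0754, 0.2603]
tool_rot: [0.903, 3.007, -0.002]
ft_force: [0.3, -1.4, 0.1]
grip_width: 0.195
grip_force: 32.0
```

```bash
python3 - <<'E'
from h import *
s=ctrl.get_state();print(s['joint_positions'].round(2),s['position'].round(4),s['grip_width']);go((.632,.18,.26),down(90))
E
```

```text
[ 1.02 -0.16 -0.81  1.87 -0.12  1.38  1.23] [ 0.4355 -0.0754  0.2603] 0.19485554776864672
travel [-0.0232, 0.3214, 0.0001] turn [0.02, 0.15, 56.56] | dist 0.322
```

step_arm(
  commands=[
    {"travel": [-0.003, 0.045, 0], "turn": [0, 0, 8]},
    {"travel": [-0.006, 0.09, 0], "turn": [0, 0, 16]},
    {"travel": [-0.01, 0.135, 0], "turn": [0, 0, 24]},
    {"travel": [-0.013, 0.18, 0], "turn": [0, 0, 32]},
    {"travel": [-0.016, 0.225, 0], "turn": [0, 0, 40]},
  ],
)

```text
time: 20.5
position: [0.5458, 0.066, 0.2587]
tool_rot: [1.68, 2.653, -0.003]
ft_force: [0.5, -0.5, 0.0]
grip_width: 0.201
grip_force: 32.0
```

```bash
python3 - <<'E'
from h import *
go((.632,.18,.26),down(90))
E
```

```text
travel [0.0662, 0.1266, -0.0016] turn [-0.04, 0.13, 25.31] | dist 0.143
```

step_arm(
  commands=[
    {"travel": [0.02, 0.04, 0], "turn": [0, 0, 8]},
    {"travel": [0.04, 0.08, 0], "turn": [0, 0, 16]},
    {"travel": [0.066, 0.127, 0], "turn": [0, 0, 24]},
    {"travel": [0.066, 0.127, 0], "turn": [0, 0, 25.3]},
    {"travel": [0.066, 0.127, 0], "turn": [0, 0, 25.3]},
  ],
)

```text
time: 21.0
position: [0.6305, 0.1835, 0.2573]
tool_rot: [-2.208, -2.233, 0.003]
ft_force: [-0.5, -0.1, -1.0]
grip_width: 0.192
grip_force: 32.0
```

```bash
python3 - <<'E'
from h import *
s=ctrl.get_state();print(s['joint_positions'].round(2),s['position'].round(4),s['grip_width']);go((.632,.18,.15),down(90))
im,c,s=snap('wrist','w9')
for X in((.632,.055,.198),(.632,.055,.088),(.632,.115,.25)):print(proj(c,X).round(1))
E
```

```text
[ 0.34  0.48 -0.94  1.37  0.38  1.48 -0.57] [0.6305 0.1835 0.2573] 0.19176770907947638
travel [-0.0035, 0.0018, 0.1073] turn [-0.14, -0.0, 0.64] | dist 0.107
[253.8 346.4]
[254.  278.8]
[254.5 336.5]
```

View pics/w9.png

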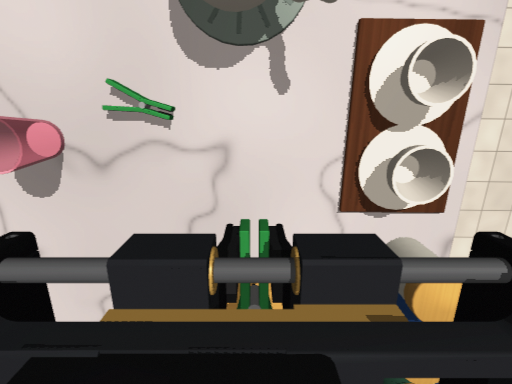

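The camera now sees only the tails, the held clip at (254,250) and the other green clip at (140,103), because the gripper hides the board. I'll cross-check the board pose with the earlier pictures.

```bash
python3 - <<'E'
from h import *
s3={'position':np.array([.6525,-.0212,.3802]),'tool_rot':np.array([2.783,-1.455,.019])}
s6={'position':np.array([.6001,-.0283,.4232]),'tool_rot':np.array([-.014,3.131,.001])}
c3,c6,cs,ct=cam('wrist',s3),cam('wrist',s6),cam('scene'),cam('top')
def mask(im,box,t=45):
    u0,v0,u1,v1=box;m=(im[v0:v1,u0:u1].max(2)<t).astype(np.uint8);n,L,st,_=cv2.connectedComponentsWithStats(m);i=1+st[1:,4].argmax();return np.argwhere(L==i)[:,::-1]+[u0,v0]
rd=lambda f:cv2.imread(f'pics/{f}.png')
for z,c,nm in((.115,c3,'w3'),(.143,c6,'w6'),(.143,cs,'sc5'),(.115,ct,'top0')):
    print(nm,[ (a,b,o,proj(c,(.632+o,-.030+.085*a,z+.055*b)).round(1).tolist()) for o in(-.0025,.0025) for a in(1,-1) for b in(1,-1)])
for f,b in(('scene5',(215,185,290,240)),('top0',(238,150,310,172)),('w6',(180,165,320,205))):
    P=mask(rd(f),b);print(f,len(P),'hull',cv2.approxPolyDP(cv2.convexHull(P.astype(np.int32)),2,True)[:,0].tolist())
E
```

```text
w3 [(1, 1, -0.0025, [236.6, 230.6]), (1, -1, -0.0025, [240.6, 206.4]), (-1, 1, -0.0025, [312.0, 127.6]), (-1, -1, -0.0025, [298.7, 125.4]), (1, 1, 0.0025, [233.6, 228.7]), (1, -1, 0.0025, [238.3, 204.9]), (-1, 1, 0.0025, [308.8, 125.2]), (-1, -1, 0.0025, [296.3, 123.6])]
w6 [(1, 1, -0.0025, [312.9, 192.8]), (1, -1, -0.0025, [300.2, 175.5]), (-1, 1, -0.0025, [191.2, 191.7]), (-1, -1, -0.0025, [204.6, 174.6]), (1, 1, 0.0025, [312.6, 196.2]), (1, -1, 0.0025, [300.1, 178.2]), (-1, 1, 0.0025, [191.4, 195.2]), (-1, -1, 0.0025, [204.7, 177.4])]
sc5 [(1, 1, -0.0025, [283.5, 197.3]), (1, -1, -0.0025, [282.7, 228.8]), (-1, 1, -0.0025, [219.8, 203.8]), (-1, -1, -0.0025, [222.1, 235.4]), (1, 1, 0.0025, [283.9, 198.4]), (1, -1, 0.0025, [283.1, 230.0]), (-1, 1, 0.0025, [220.0, 205.0]), (-1, -1, 0.0025, [222.3, 236.6])]
top0 [(1, 1, -0.0025, [239.8, 156.3]), (1, -1, -0.0025, [241.8, 165.1]), (-1, 1, -0.0025, [302.6, 156.4]), (-1, -1, -0.0025, [298.6, 165.2]), (1, 1, 0.0025, [239.8, 154.5]), (1, -1, 0.0025, [241.9, 163.5]), (-1, 1, 0.0025, [302.6, 154.6]), (-1, -1, 0.0025, [298.6, 163.6])]
scene5 551 hull [[248, 209], [243, 230], [223, 232], [221, 203], [235, 201]]
top0 566 hull [[304, 156], [299, 165], [244, 164], [242, 157], [271, 154]]
w6 1934 hull [[310, 194], [190, 192], [190, 189], [203, 174], [298, 176]]
```

```bash
python3 - <<'E'
from h import *
go((.6295,.18,.127),down(90))
E
```

```text
travel [-0.0009, -0.0008, 0.1307] turn [-0.11, 0.1, 0.52] | dist 0.131
```

step_arm(
  commands=[
    {"travel": [-0.001, -0.001, 0.045], "turn": [-0.1, 0.1, 0.5]},
    {"travel": [-0.001, -0.001, 0.09], "turn": [-0.1, 0.1, 0.5]},
    {"travel": [-0.001, -0.001, 0.125], "turn": [-0.1, 0.1, 0.5]},
    {"travel": [-0.001, -0.001, 0.1305], "turn": [-0.1, 0.1, 0.5]},
    {"travel": [-0.001, -0.001, 0.1305], "turn": [-0.1, 0.1, 0.5]},
  ],
)

```text
time: 21.55
position: [0.6297, 0.1767, 0.1279]
tool_rot: [2.226, 2.216, -0.001]
ft_force: [0.7, -0.0, 1.0]
grip_width: 0.196
grip_force: 32.0
```

```bash
python3 - <<'E'
from h import *
im,cs,s=snap('scene','s10');print(s['position'].round(4),s['joint_positions'].round(2));go((.6295,.104,.127),down(90))
cv2.imwrite('pics/s10c.png',cv2.resize(im[185:255,250:320,::-1],None,fx=8,fy=8,interpolation=2))
E
```

```text
[0.6297 0.1767 0.1279] [ 0.34  0.56 -0.89  1.55  0.45  1.25 -0.62]
travel [-0.0738, -0.0009, 0.0027] turn [0.19, 0.0, -0.23] | dist 0.074
```

View pics/s10c.png

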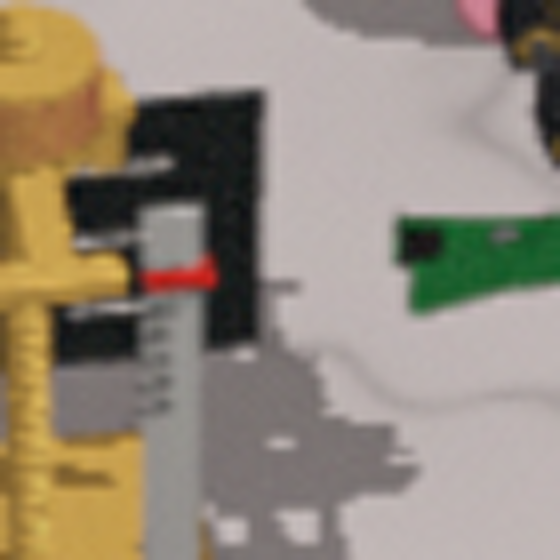

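```bash
python3 - <<'E'
from h import *
cs=cam('scene')
print(proj(cs,(.6295,.1027,.1197)),'obs (300.3,217.7)')
for y in(.049,.051,.055):print(y,[proj(cs,(.6295+o,y,z)).round(1).tolist() for o,z in((.0025,.201),(.0025,.091))],'obs (282.8,196.4) (282.3,228)')
E
```

```text
[299.91986289 218.2168377 ] obs (300.3,217.7)
0.049 [[281.5, 197.2], [280.8, 228.8]] obs (282.8,196.4) (282.3,228)
0.051 [[282.2, 197.1], [281.5, 228.7]] obs (282.8,196.4) (282.3,228)
0.055 [[283.7, 197.0], [282.9, 228.6]] obs (282.8,196.4) (282.3,228)
```

The clip jaws are at scene (300,218), level with the lower half of the board, whose left edge is at (282.6,196–228). The model agrees to half a pixel. Pushing on.

step_arm(
  commands=[
    {"travel": [-0.025, -0.001, 0.001], "turn": [0.2, 0, 0]},
    {"travel": [-0.038, -0.001, 0.001], "turn": [0.2, 0, 0]},
    {"travel": [-0.048, -0.001, 0.001], "turn": [0.2, 0, 0]},
    {"travel": [-0.052, -0.001, 0.001], "turn": [0.2, 0, 0]},
    {"travel": [-0.055, -0.001, 0.001], "turn": [0.2, 0, 0]},
  ],
)

```text
time: 22.1
position: [0.629, 0.1239, 0.1277]
tool_rot: [-2.224, -2.218, 0.001]
ft_force: [0.1, 0.4, -0.4]
grip_width: 0.202
grip_force: 32.0
```

step_arm(
  commands=[
    {"travel": [-0.004, 0, 0], "turn": [0, 0, 0]},
    {"travel": [-0.008, 0, 0], "turn": [0, 0, 0]},
    {"travel": [-0.012, 0, 0], "turn": [0, 0, 0]},
    {"travel": [-0.016, 0, 0], "turn": [0, 0, 0]},
    {"travel": [-0.016, 0, 0], "turn": [0, 0, 0]},
  ],
)

```text
time: 22.6
position: [0.6288, 0.1071, 0.1268]
tool_rot: [-2.224, -2.217, 0.003]
ft_force: [-0.1, 0.8, -0.2]
grip_width: 0.198
grip_force: 32.0
```

```bash
python3 - <<'E'
from h import *
im,cs,s=snap('scene','s11');print(s['position'].round(4),s['ft_force'].round(1),s['torque'].round(2));go((.6295,.105,.127),down(90))
P=[b for b in blobs(im,'green',30) if 270<b[1][0]<330 and b[1][1]<240];print([(b[0].tolist(),b[1].round(1).tolist()) for b in P])
E
```

```text
[0.6288 0.1071 0.1268] [-0.1  0.8 -0.2] [ 0.03 -0.06  0.01]
travel [-0.0025, 0.0007, -0.0001] turn [-0.13, 0.01, -0.17] | dist 0.003
[([276, 215, 24, 12, 155], [286.4, 220.3])]
```

step_arm(
  commands=[
    {"travel": [0, 0, 0], "turn": [0, 0, 0]},
    {"travel": [0, 0, 0], "turn": [0, 0, 0]},
    {"travel": [0, 0, 0], "turn": [0, 0, 0]},
    {"travel": [0, 0, 0], "turn": [0, 0, 0]},
    {"travel": [0, 0, 0], "turn": [0, 0, 0]},
  ],
  gripper=0.7,
)

```text
time: 23.15
position: [0.6286, 0.1082, 0.1271]
tool_rot: [-2.223, -2.217, 0.002]
ft_force: [-1.0, -0.5, 0.3]
grip_width: 0.567
grip_force: 0.0
```

step_arm(
  commands=[
    {"travel": [0, 0, 0], "turn": [0, 0, 0]},
    {"travel": [0, 0, -0.03], "turn": [0, 0, 0]},
    {"travel": [0, 0, -0.07], "turn": [0, 0, 0]},
    {"travel": [0, 0, -0.11], "turn": [0, 0, 0]},
    {"travel": [0.03, 0, -0.13], "turn": [0, 0, 0]},
  ],
  gripper=0.8,
)

```text
time: 23.65
position: [0.6315, 0.1335, 0.2606]
tool_rot: [2.23, 2.207, -0.0]
ft_force: [1.3, -0.5, -0.1]
grip_width: 0.8
grip_force: 0.0
```

```bash
python3 - <<'E'
from h import *
im,cs,s=snap('scene','s12');print(s['position'].round(4),s['ft_force'].round(1),s['grip_width'])
print([(b[0].tolist(),b[1].round(1).tolist()) for b in blobs(im,'green',30) if 270<b[1][0]<330 and b[1][1]<240])
cv2.imwrite('pics/s12c.png',cv2.resize(im[175:265,250:370,::-1],None,fx=6,fy=6,interpolation=2))
go((.462,.275,.22),down(164))
E
```

```text
[0.6315 0.1335 0.2606] [ 1.3 -0.5 -0.1] 0.7995700146485906
[([276, 212, 32, 15, 272], [292.5, 219.4])]
travel [0.1305, -0.1683, 0.0433] turn [0.48, -0.07, -74.0] | dist 0.217
```

View pics/s12c.png

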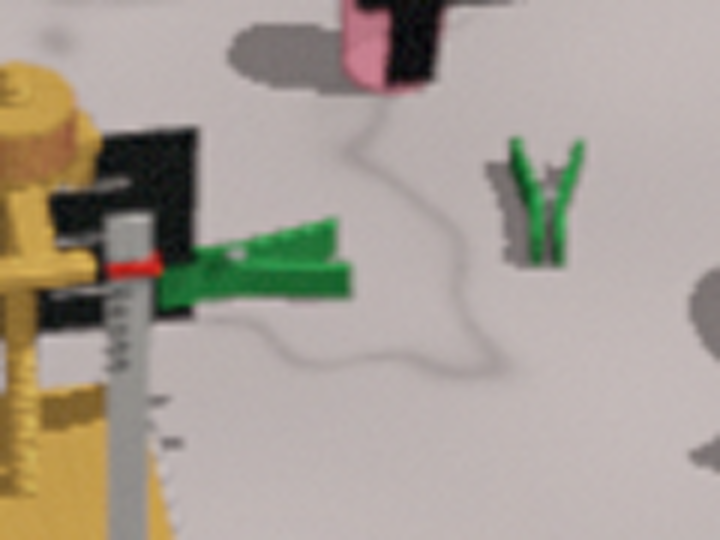

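Clip 1 sits on the left edge, with jaws over the board at (180,280) in the crop and level. The second green clip lies at (545,205) with its tails toward the robot. Before fetching it I check where the glass behind it stands.

```bash
python3 - <<'E'
from h import *
c=cam('top');im=cv2.imread('pics/top0.png')[:,:,::-1].copy();h=cv2.cvtColor(im,cv2.COLOR_RGB2HSV)
m=cv2.inRange(h,(160,60,80),(178,255,255));n,L,st,ce=cv2.connectedComponentsWithStats(m)
for i in range(1,n):
    if st[i][4]>60:print(st[i],ce[i].round(1),onz(c,ce[i],.0425).round(3))
for X in((.30,.235),(.34,.235)):print([proj(c,(X[0]+a,X[1]+b,z)).round(0).tolist() for z in(0,.085) for a,b in((.034,0),(-.034,0),(0,.034),(0,-.034))])
go((.50,.24,.26),down(125))
E
```

```text
[376 151  28  24 420] [390.  164.5] [ 0.636 -0.394  0.042]
[397 177  31  23 467] [412.3 190.2] [ 0.558 -0.457  0.042]
[169 256  26  24 293] [184.3 266.8] [0.329 0.221 0.042]
[[183.0, 264.0], [182.0, 287.0], [171.0, 276.0], [193.0, 276.0], [176.0, 266.0], [175.0, 291.0], [164.0, 278.0], [188.0, 278.0]]
[[183.0, 251.0], [182.0, 274.0], [172.0, 262.0], [194.0, 262.0], [177.0, 251.0], [176.0, 276.0], [164.0, 263.0], [188.0, 264.0]]
travel [0.0958, -0.1301, 0.0033] turn [0.4, -0.22, -35.0] | dist 0.162
```

step_arm(
  commands=[
    {"travel": [0.02, -0.025, 0], "turn": [0, 0, -8.5]},
    {"travel": [0.04, -0.05, 0], "turn": [0, 0, -17]},
    {"travel": [0.06, -0.08, 0], "turn": [0, 0, -25.5]},
    {"travel": [0.08, -0.11, 0], "turn": [0, 0, -34]},
    {"travel": [0.1, -0.135, 0], "turn": [0, 0, -42]},
  ],
)

```text
time: 24.2
position: [0.4921, 0.2396, 0.2569]
tool_rot: [-1.27, -2.871, 0.003]
ft_force: [0.0, 0.6, -0.3]
grip_width: 0.801
grip_force: 0.0
```

```bash
python3 - <<'E'
from h import *
go((.462,.275,.22),down(164))
E
```

```text
travel [0.0463, 0.0017, 0.037] turn [-0.12, -0.12, -31.71] | dist 0.059
```

step_arm(
  commands=[
    {"travel": [0.015, 0, 0.01], "turn": [0, 0, -8]},
    {"travel": [0.03, 0, 0.02], "turn": [0, 0, -16]},
    {"travel": [0.046, 0.002, 0.037], "turn": [0, 0, -24]},
    {"travel": [0.046, 0.002, 0.037], "turn": [0, 0, -31.7]},
    {"travel": [0.046, 0.002, 0.037], "turn": [0, 0, -31.7]},
  ],
  gripper=1.0,
)

```text
time: 24.7
position: [0.4639, 0.2744, 0.2197]
tool_rot: [-0.445, -3.107, 0.001]
ft_force: [-0.1, -0.9, 0.8]
grip_width: 0.997
grip_force: 0.0
```

```bash
python3 - <<'E'
from h import *
look('green','w13',(.475,.272))
E
```

```text
685 len 0.0894 w 0.0388 0.0174 tip [0.5156 0.2623] ang -14.7 mean [0.4707 0.2741]
t 24.7 pos [0.4639 0.2744 0.2197] q [ 0.53  0.33 -1.31  1.72  0.33  1.35  0.45]
```

```bash
python3 - <<'E'
from h import *
go((.444,.2811,.05),down(165.3))
E
```

```text
travel [0.0213, 0.0009, 0.1702] turn [-0.04, -0.15, -1.85] | dist 0.172
```

step_arm(
  commands=[
    {"travel": [0.01, 0.001, 0.04], "turn": [0, -0.1, -1.8]},
    {"travel": [0.021, 0.001, 0.085], "turn": [0, -0.1, -1.8]},
    {"travel": [0.021, 0.001, 0.13], "turn": [0, -0.1, -1.8]},
    {"travel": [0.021, 0.001, 0.16], "turn": [0, -0.1, -1.8]},
    {"travel": [0.021, 0.001, 0.17], "turn": [0, -0.1, -1.8]},
  ],
)

```text
time: 25.25
position: [0.4433, 0.2792, 0.0476]
tool_rot: [-0.405, -3.111, 0.005]
ft_force: [0.2, -0.6, -0.2]
grip_width: 0.997
grip_force: 0.0
```

```bash
python3 - <<'E'
from h import *
look('green','w14',(.475,.272));go((.444,.2811,.018),down(165.3))
E
```

```text
1662 len 0.0817 w 0.0397 0.0171 tip [0.5038 0.2652] ang -15.4 mean [0.4574 0.278 ]
t 25.25 pos [0.4433 0.2792 0.0476] q [ 0.35  0.5  -1.14  1.93  0.52  1.06  0.3 ]
travel [-0.0001, 0.0017, 0.0299] turn [-0.18, -0.2, -0.09] | dist 0.03
```

step_arm(
  commands=[
    {"travel": [0, 0.0017, 0.015], "turn": [-0.2, -0.2, 0]},
    {"travel": [0, 0.0017, 0.03], "turn": [-0.2, -0.2, 0]},
    {"travel": [0, 0.0017, 0.03], "turn": [-0.2, -0.2, 0]},
    {"travel": [0, 0.0017, 0.03], "turn": [-0.2, -0.2, 0]},
  ],
)

```text
time: 25.7
position: [0.4454, 0.2826, 0.0206]
tool_rot: [0.4, 3.112, 0.004]
ft_force: [0.2, 0.4, -0.1]
grip_width: 0.999
grip_force: 0.0
```

step_arm(
  commands=[
    {"travel": [0, 0, 0], "turn": [0, 0, 0]},
    {"travel": [0, 0, 0], "turn": [0, 0, 0]},
    {"travel": [0, 0, 0], "turn": [0, 0, 0]},
    {"travel": [0, 0, 0], "turn": [0, 0, 0]},
    {"travel": [0, 0, 0], "turn": [0, 0, 0]},
  ],
  gripper=0.05,
  force=32,
)

```text
time: 26.2
position: [0.4453, 0.2824, 0.0205]
tool_rot: [0.4, 3.112, 0.004]
ft_force: [-0.9, 0.3, -0.9]
grip_width: 0.633
grip_force: 0.0
```

step_arm(
  commands=[
    {"travel": [0, 0, 0], "turn": [0, 0, 0]},
    {"travel": [0, 0, 0], "turn": [0, 0, 0]},
    {"travel": [0, 0, 0], "turn": [0, 0, 0]},
    {"travel": [0, 0, 0], "turn": [0, 0, 0]},
    {"travel": [0, 0, 0], "turn": [0, 0, 0]},
  ],
)

```text
time: 26.7
position: [0.4452, 0.2824, 0.0204]
tool_rot: [0.4, 3.112, 0.004]
ft_force: [-0.4, -0.6, -0.3]
grip_width: 0.195
grip_force: 31.4
```

step_arm(
  commands=[
    {"travel": [0, 0, 0], "turn": [0, 0, 0]},
    {"travel": [0, 0, -0.05], "turn": [0, 0, 0]},
    {"travel": [0, 0, -0.1], "turn": [0, 0, 0]},
    {"travel": [0, 0, -0.15], "turn": [0, 0, 0]},
    {"travel": [0, 0, -0.2], "turn": [0, 0, 0]},
  ],
)

```text
time: 27.2
position: [0.4439, 0.2819, 0.2219]
tool_rot: [0.399, 3.113, 0.003]
ft_force: [1.8, -0.3, -0.3]
grip_width: 0.196
grip_force: 31.4
```

```bash
python3 - <<'E'
from h import *
s=ctrl.get_state();print(s['joint_positions'].round(2),s['position'].round(4),s['grip_width']);go((.6295,.18,.26),down(90))
E
```

```text
[ 0.55  0.27 -1.32  1.75  0.27  1.33  0.49] [0.4439 0.2819 0.2219] 0.19596966155916679
travel [-0.2053, -0.0517, -0.0377] turn [0.22, 0.02, 75.39] | dist 0.215
```

step_arm(
  commands=[
    {"travel": [-0.02, -0.005, -0.015], "turn": [0, 0, 8]},
    {"travel": [-0.045, -0.011, -0.025], "turn": [0, 0, 16.5]},
    {"travel": [-0.07, -0.017, -0.035], "turn": [0, 0, 25]},
    {"travel": [-0.095, -0.024, -0.038], "turn": [0, 0, 33.5]},
    {"travel": [-0.12, -0.03, -0.038], "turn": [0, 0, 42]},
  ],
)

```text
time: 27.7
position: [0.5539, 0.2219, 0.2592]
tool_rot: [1.498, 2.758, 0.006]
ft_force: [0.2, -0.9, -1.3]
grip_width: 0.199
grip_force: 31.4
```

```bash
python3 - <<'E'
from h import *
go((.6295,.18,.25),down(90))
E
```

```text
travel [-0.0763, 0.0405, 0.0095] turn [0.29, -0.01, 33.0] | dist 0.087
```

step_arm(
  commands=[
    {"travel": [-0.02, 0.01, 0], "turn": [0, 0, 8]},
    {"travel": [-0.04, 0.02, 0.003], "turn": [0, 0, 16]},
    {"travel": [-0.06, 0.03, 0.006], "turn": [0.2, 0, 24]},
    {"travel": [-0.076, 0.04, 0.01], "turn": [0.3, 0, 32]},
    {"travel": [-0.076, 0.04, 0.01], "turn": [0.3, 0, 33]},
  ],
)

```text
time: 28.2
position: [0.6298, 0.1783, 0.2472]
tool_rot: [-2.22, -2.221, 0.003]
ft_force: [0.9, 0.0, -1.6]
grip_width: 0.196
grip_force: 31.4
```

```bash
python3 - <<'E'
from h import *
s=ctrl.get_state();print(s['joint_positions'].round(2),s['position'].round(4),s['grip_width']);go((.6295,.178,.1835),down(90))
E
```

```text
[ 0.32  0.46 -0.89  1.4   0.36  1.45 -0.56] [0.6298 0.1783 0.2472] 0.19597083792122888
travel [-0.0003, -0.0001, 0.0637] turn [-0.14, 0.04, 0.03] | dist 0.064
```

step_arm(
  commands=[
    {"travel": [0, 0, 0.035], "turn": [-0.1, 0, 0]},
    {"travel": [0, 0, 0.064], "turn": [-0.1, 0, 0]},
    {"travel": [0, 0, 0.064], "turn": [-0.1, 0, 0]},
    {"travel": [-0.02, 0, 0.064], "turn": [-0.1, 0, 0]},
    {"travel": [-0.04, 0, 0.064], "turn": [-0.1, 0, 0]},
  ],
)

```text
time: 28.7
position: [0.6278, 0.1427, 0.1866]
tool_rot: [2.209, 2.234, 0.004]
ft_force: [0.2, -0.9, -1.1]
grip_width: 0.198
grip_force: 31.4
```

```bash
python3 - <<'E'
from h import *
im,cs,s=snap('scene','s15');print(s['position'].round(4),s['ft_force'].round(1))
print([(b[0].tolist(),b[1].round(1).tolist()) for b in blobs(im,'green',30) if 270<b[1][0]<350 and b[1][1]<240])
print('tip',proj(cs,(s['position']+[0,-.0733,-.0104])).round(1));go((.6292,.105,.1835),down(90))
E
```

```text
[0.6278 0.1427 0.1866] [ 0.2 -0.9 -1.1]
[([289, 196, 25, 12, 180], [300.7, 201.3]), ([276, 212, 32, 15, 261], [292.2, 219.7])]
tip [288.5 202.9]
travel [-0.032, 0.0, 0.003] turn [0.11, 0.15, 0.28] | dist 0.032
```

step_arm(
  commands=[
    {"travel": [-0.008, 0, 0.003], "turn": [0.1, 0.1, 0.2]},
    {"travel": [-0.016, 0, 0.003], "turn": [0.1, 0.1, 0.2]},
    {"travel": [-0.024, 0, 0.003], "turn": [0.1, 0.1, 0.2]},
    {"travel": [-0.032, 0, 0.003], "turn": [0.1, 0.1, 0.2]},
    {"travel": [-0.032, 0, 0.003], "turn": [0.1, 0.1, 0.2]},
  ],
)

```text
time: 29.25
position: [0.6287, 0.1076, 0.1818]
tool_rot: [-2.219, -2.221, -0.0]
ft_force: [-0.6, -0.7, 0.2]
grip_width: 0.2
grip_force: 31.4
```

```bash
python3 - <<'E'
from h import *
im,cs,s=snap('scene','s16');print(s['position'].round(4),s['ft_force'].round(1),s['torque'].round(2))
print([(b[0].tolist(),b[1].round(1).tolist()) for b in blobs(im,'green',30) if 270<b[1][0]<350 and b[1][1]<240])
print([(b[0].tolist(),b[1].round(1).tolist()) for b in blobs(im,'red',4)])
E
```

```text
[0.6287 0.1076 0.1818] [-0.6 -0.7  0.2] [-0.05 -0.06 -0.06]
[([276, 199, 25, 13, 181], [287.0, 204.9]), ([276, 212, 32, 15, 268], [292.5, 219.5])]
[([268, 217, 9, 4, 20], [272.4, 219.2])]
```

step_arm(
  commands=[
    {"travel": [0, 0, 0], "turn": [0, 0, 0]},
    {"travel": [0, 0, 0], "turn": [0, 0, 0]},
    {"travel": [0, 0, 0], "turn": [0, 0, 0]},
    {"travel": [0, 0, 0], "turn": [0, 0, 0]},
    {"travel": [0, 0, 0], "turn": [0, 0, 0]},
  ],
  gripper=0.7,
)

```text
time: 29.8
position: [0.6279, 0.1099, 0.1818]
tool_rot: [-2.215, -2.222, -0.001]
ft_force: [1.2, -0.5, -0.3]
grip_width: 0.57
grip_force: 0.0
```

step_arm(
  commands=[
    {"travel": [0, 0, 0], "turn": [0, 0, 0]},
    {"travel": [0, 0, -0.03], "turn": [0, 0, 0]},
    {"travel": [0, 0, -0.07], "turn": [0, 0, 0]},
    {"travel": [0, 0, -0.11], "turn": [0, 0, 0]},
    {"travel": [0.01, 0, -0.15], "turn": [0, 0, 0]},
  ],
  gripper=0.8,
)

```text
time: 30.3
position: [0.6284, 0.1175, 0.3332]
tool_rot: [-2.219, -2.221, 0.001]
ft_force: [0.8, 0.1, -0.5]
grip_width: 0.796
grip_force: 0.0
```

```bash
python3 - <<'E'
from h import *
im,cs,s=snap('scene','s17');tp,ct,_=snap('top','t17');print(s['position'].round(4),s['joint_positions'].round(2))
print([(b[0].tolist(),b[1].round(1).tolist()) for b in blobs(im,'green',30) if 270<b[1][0]<350 and b[1][1]<240])
for n,i,c,bx in(('scene',im,cs,(120,180,200,250)),('top',tp,ct,(330,190,395,260))):
    h=cv2.cvtColor(i,cv2.COLOR_RGB2HSV);m=cv2.inRange(h,(4,140,80),(16,255,255));u0,v0,u1,v1=bx
    P=np.argwhere(m[v0:v1,u0:u1])[:,::-1]+[u0,v0]
    if len(P)>30:
        r=clip(P,c);print(n,len(P),[np.round(x,4).tolist() for x in r],np.degrees(np.arctan2(r[1][1],r[1][0])).round(1))
E
```

```text
[0.6284 0.1175 0.3332] [ 0.42  0.4  -0.9   1.29  0.31  1.59 -0.43]
[([276, 197, 34, 15, 300], [292.9, 204.2]), ([276, 212, 32, 15, 273], [292.4, 219.5])]
scene 221 [[0.4908, -0.3342], [0.6837, -0.7297], 0.0942, 0.0525, 0.0322, [0.4569, -0.298]] -46.9
top 83 [[0.4807, -0.3372], [0.6055, -0.7958], 0.0865, 0.0152, 0.0374, [0.4536, -0.3015]] -52.7
```

Both green clips are on the board. Now the orange one, at about pin (0.459,-0.303), heading −47°.

```bash
python3 - <<'E'
from h import *
go((.45,-.27,.33),down(-47))
E
```

```text
travel [-0.3915, -0.1819, 0.0045] turn [-0.21, -0.69, 137.31] | dist 0.432
```

step_arm(
  commands=[
    {"travel": [-0.038, -0.018, 0], "turn": [0, 0, 8.5]},
    {"travel": [-0.076, -0.036, 0], "turn": [0, 0, 17]},
    {"travel": [-0.114, -0.054, 0], "turn": [0, 0, 25.5]},
    {"travel": [-0.152, -0.072, 0], "turn": [0, 0, 34]},
    {"travel": [-0.19, -0.09, 0], "turn": [0, 0, 42.5]},
  ],
)

```text
time: 30.9
position: [0.5378, -0.0724, 0.3309]
tool_rot: [-2.874, -1.26, 0.001]
ft_force: [0.3, -0.8, -0.6]
grip_width: 0.798
grip_force: 0.0
```

step_arm(
  commands=[
    {"travel": [-0.041, 0.014, 0], "turn": [0, 0, 8.5]},
    {"travel": [-0.082, 0.027, 0], "turn": [0, 0, 17]},
    {"travel": [-0.123, 0.041, 0], "turn": [0, 0, 25.5]},
    {"travel": [-0.164, 0.055, 0], "turn": [0, 0, 34]},
    {"travel": [-0.205, 0.068, 0], "turn": [0, 0, 42.5]},
  ],
)

```text
time: 31.4
position: [0.4502, -0.2697, 0.3306]
tool_rot: [-3.136, -0.132, 0.002]
ft_force: [-0.1, -0.7, -0.8]
grip_width: 0.8
grip_force: 0.0
```

step_arm(
  commands=[
    {"travel": [0, 0, 0.03], "turn": [0, 0, 8.5]},
    {"travel": [0, 0, 0.06], "turn": [0, 0, 17]},
    {"travel": [0, 0, 0.08], "turn": [0, 0, 25.5]},
    {"travel": [0, 0, 0.09], "turn": [0, 0, 34]},
    {"travel": [0, 0, 0.09], "turn": [0, 0, 42.5]},
  ],
  gripper=1.0,
)

```text
time: 31.9
position: [0.4499, -0.2673, 0.2384]
tool_rot: [-2.97, 1.013, 0.01]
ft_force: [0.6, -0.7, -0.4]
grip_width: 0.995
grip_force: 0.0
```

```bash
python3 - <<'E'
from h import *
look('orange','w18',(.455,-.30));go((.434,-.277,.22),down(-48))
E
```

```text
651 len 0.0886 w 0.0183 0.0387 tip [ 0.4839 -0.3365] ang -51.1 mean [ 0.4578 -0.3041]
t 31.9 pos [ 0.4499 -0.2673  0.2384] q [ 0.98  0.08 -0.51  1.74  0.04  1.34 -1.77]
travel [-0.007, 0.0174, 0.0194] turn [-0.04, 0.33, 10.02] | dist 0.027
```

```bash
python3 - <<'E'
from h import *
go((.4374,-.2789,.06),down(-51))
E
```

```text
travel [-0.0023, 0.017, 0.1794] turn [-0.04, 0.33, 13.02] | dist 0.18
```

step_arm(
  commands=[
    {"travel": [-0.001, 0.009, 0.04], "turn": [0, 0.3, 7]},
    {"travel": [-0.002, 0.017, 0.085], "turn": [0, 0.3, 13]},
    {"travel": [-0.002, 0.017, 0.13], "turn": [0, 0.3, 13]},
    {"travel": [-0.002, 0.017, 0.165], "turn": [0, 0.3, 13]},
    {"travel": [-0.002, 0.017, 0.179], "turn": [0, 0.3, 13]},
  ],
)

```text
time: 32.45
position: [0.4367, -0.2786, 0.0585]
tool_rot: [-2.844, 1.332, 0.005]
ft_force: [-0.4, -0.2, 0.5]
grip_width: 0.999
grip_force: 0.0
```

```bash
python3 - <<'E'
from h import *
look('orange','w19',(.465,-.31));go((.4374,-.2789,.018),down(-51))
E
```

```text
2015 len 0.088 w 0.0171 0.0389 tip [ 0.4837 -0.3366] ang -49.7 mean [ 0.4575 -0.3057]
t 32.45 pos [ 0.4367 -0.2786  0.0585] q [ 0.95  0.25 -0.48  1.95  0.14  0.98 -2.04]
travel [0.0009, -0.0003, 0.0402] turn [-0.0, 0.23, 0.79] | dist 0.04
```

Confirmed. Descending and squeezing.

step_arm(
  commands=[
    {"travel": [0, 0, 0.02], "turn": [0, 0.2, 0]},
    {"travel": [0, 0, 0.035], "turn": [0, 0.2, 0]},
    {"travel": [0, 0, 0.04], "turn": [0, 0.2, 0]},
    {"travel": [0, 0, 0.04], "turn": [0, 0.2, 0]},
  ],
)

```text
time: 32.9
position: [0.4393, -0.2805, 0.0223]
tool_rot: [2.842, -1.335, 0.009]
ft_force: [0.2, -0.5, 0.3]
grip_width: 0.997
grip_force: 0.0
```

step_arm(
  commands=[
    {"travel": [0, 0, 0], "turn": [0, 0, 0]},
    {"travel": [0, 0, 0], "turn": [0, 0, 0]},
    {"travel": [0, 0, 0], "turn": [0, 0, 0]},
    {"travel": [0, 0, 0], "turn": [0, 0, 0]},
    {"travel": [0, 0, 0], "turn": [0, 0, 0]},
  ],
  gripper=0.05,
  force=32,
)

```text
time: 33.4
position: [0.4393, -0.2806, 0.0224]
tool_rot: [2.842, -1.335, 0.01]
ft_force: [1.2, 0.1, -0.1]
grip_width: 0.633
grip_force: 0.0
```

step_arm(
  commands=[
    {"travel": [0, 0, 0], "turn": [0, 0, 0]},
    {"travel": [0, 0, 0], "turn": [0, 0, 0]},
    {"travel": [0, 0, 0], "turn": [0, 0, 0]},
    {"travel": [0, 0, 0], "turn": [0, 0, 0]},
    {"travel": [0, 0, 0], "turn": [0, 0, 0]},
  ],
)

```text
time: 33.9
position: [0.4392, -0.2806, 0.0222]
tool_rot: [2.842, -1.335, 0.01]
ft_force: [0.0, 0.2, 0.6]
grip_width: 0.195
grip_force: 31.7
```

step_arm(
  commands=[
    {"travel": [0, 0, 0], "turn": [0, 0, 0]},
    {"travel": [0, 0, -0.05], "turn": [0, 0, 0]},
    {"travel": [0, 0, -0.1], "turn": [0, 0, 0]},
    {"travel": [0, 0, -0.15], "turn": [0, 0, 0]},
    {"travel": [0, 0, -0.2], "turn": [0, 0, 0]},
  ],
)

```text
time: 34.4
position: [0.4379, -0.2794, 0.2241]
tool_rot: [2.842, -1.335, 0.01]
ft_force: [0.2, -0.7, -0.9]
grip_width: 0.197
grip_force: 31.7
```

```bash
python3 - <<'E'
from h import *
s=ctrl.get_state();print(s['joint_positions'].round(2),s['position'].round(4),s['grip_width']);go((.6295,-.245,.25),down(90));go((.55,-.25,.26),down(-9))
E
```

```text
[ 1.    0.07 -0.5   1.78  0.04  1.29 -1.96] [ 0.4379 -0.2794  0.2241] 0.1974992222764578
travel [0.096, -0.1694, -0.0251] turn [0.41, -0.24, -140.33] | dist 0.196
travel [0.0492, -0.105, -0.0355] turn [0.07, -0.37, -41.33] | dist 0.121
```

step_arm(
  commands=[
    {"travel": [0.01, -0.021, -0.012], "turn": [0, 0, -8.3]},
    {"travel": [0.02, -0.042, -0.025], "turn": [0, 0, -16.6]},
    {"travel": [0.03, -0.063, -0.035], "turn": [0, 0, -24.9]},
    {"travel": [0.04, -0.084, -0.035], "turn": [0, 0, -33.2]},
    {"travel": [0.049, -0.105, -0.035], "turn": [0, 0, -41.5]},
  ],
)

```text
time: 34.9
position: [0.5512, -0.2502, 0.2579]
tool_rot: [3.129, -0.233, 0.009]
ft_force: [0.2, 0.1, -0.4]
grip_width: 0.197
grip_force: 31.7
```

```bash
python3 - <<'E'
from h import *
go((.6295,-.245,.25),down(90))
E
```

```text
travel [0.0766, -0.0167, 0.0083] turn [0.46, -0.08, -98.51] | dist 0.079
```

step_arm(
  commands=[
    {"travel": [0.02, -0.004, 0], "turn": [0, 0, -8.5]},
    {"travel": [0.04, -0.008, 0], "turn": [0, 0, -17]},
    {"travel": [0.06, -0.013, 0], "turn": [0, 0, -25.5]},
    {"travel": [0.077, -0.017, 0], "turn": [0, 0, -34]},
    {"travel": [0.077, -0.017, 0], "turn": [0, 0, -42.5]},
  ],
)

```text
time: 35.4
position: [0.6306, -0.2441, 0.2569]
tool_rot: [3.0, 0.921, 0.007]
ft_force: [-0.1, 0.3, -0.7]
grip_width: 0.196
grip_force: 31.7
```

step_arm(
  commands=[
    {"travel": [0, 0, 0], "turn": [0, 0, -8.5]},
    {"travel": [0, 0, 0], "turn": [0, 0, -17]},
    {"travel": [0, 0, 0], "turn": [0, 0, -25.5]},
    {"travel": [0, 0, 0], "turn": [0, 0, -34]},
    {"travel": [0, 0, 0], "turn": [0, 0, -42.5]},
  ],
)

```text
time: 35.9
position: [0.6288, -0.2454, 0.2576]
tool_rot: [2.463, 1.941, 0.002]
ft_force: [0.2, -0.1, -0.1]
grip_width: 0.199
grip_force: 31.7
```

step_arm(
  commands=[
    {"travel": [0, 0, 0], "turn": [0, 0, -8.5]},
    {"travel": [0, 0, 0], "turn": [0, 0, -13]},
    {"travel": [0, 0, 0], "turn": [0, 0, -13]},
  ],
)

```text
time: 36.2
position: [0.6287, -0.2454, 0.2575]
tool_rot: [2.234, 2.201, 0.001]
ft_force: [-0.3, 0.1, -0.5]
grip_width: 0.196
grip_force: 31.7
```

```bash
python3 - <<'E'
from h import *
s=ctrl.get_state();print(s['joint_positions'].round(2),s['position'].round(4),s['grip_width']);go((.6292,-.245,.158),down(90))
E
```

```text
[ 0.94  0.5  -0.88  1.33  0.38  1.48  0.07] [ 0.6287 -0.2454  0.2575] 0.1964152630170669
travel [0.0008, 0.0, 0.0995] turn [0.25, 0.2, -0.84] | dist 0.099
```

step_arm(
  commands=[
    {"travel": [0, 0, 0.04], "turn": [0.2, 0.2, -0.8]},
    {"travel": [0.001, 0, 0.08], "turn": [0.2, 0.2, -0.8]},
    {"travel": [0.001, 0, 0.0995], "turn": [0.2, 0.2, -0.8]},
    {"travel": [0.001, 0, 0.0995], "turn": [0.2, 0.2, -0.8]},
    {"travel": [0.001, 0, 0.0995], "turn": [0.2, 0.2, -0.8]},
  ],
)

```text
time: 36.7
position: [0.6296, -0.2448, 0.159]
tool_rot: [2.222, 2.218, 0.001]
ft_force: [0.1, 0.8, 0.0]
grip_width: 0.196
grip_force: 31.7
```

```bash
python3 - <<'E'
from h import *
im,cs,s=snap('scene','s20');w,cw,s=snap('wrist','w20');print(s['position'].round(4),s['ft_force'].round(1))
h=cv2.cvtColor(im,cv2.COLOR_RGB2HSV);m=cv2.inRange(h,(4,140,80),(14,255,255))
print([ (b[0].tolist(),b[1].round(1).tolist()) for b in blobs(im,'orange',20) if b[1][0]<240])
print('tip scene',proj(cs,s['position']+[0,.0715,-.0122]).round(1),'edge',proj(cs,(.6295,-.117,.146)).round(1),'obs board left col ~221.5-223')
print('edge in wrist',[proj(cw,(.6295,-.118,z)).round(0).tolist() for z in(.2,.146)],'tip wrist',proj(cw,s['position']+[0,.0715,-.0122]).round(0))
go((.6292,-.1685,.158),down(90))
# dark board columns in the wrist picture
cv2.imwrite('pics/w20c.png',cv2.resize(w[:300,130:390,::-1],None,fx=2,fy=2,interpolation=2))
E
```

```text
[ 0.6303 -0.2447  0.1601] [-0.1  0.6  0.4]
[([177, 217, 23, 10, 97], [190.0, 223.4])]
tip scene [199.2 221.1] edge [220.2 219.2] obs board left col ~221.5-223
edge in wrist [[250.0, -47.0], [251.0, 13.0]] tip wrist [253. 125.]
travel [0.0763, -0.0015, 0.0024] turn [0.25, 0.09, -0.08] | dist 0.076
```

View pics/w20c.png

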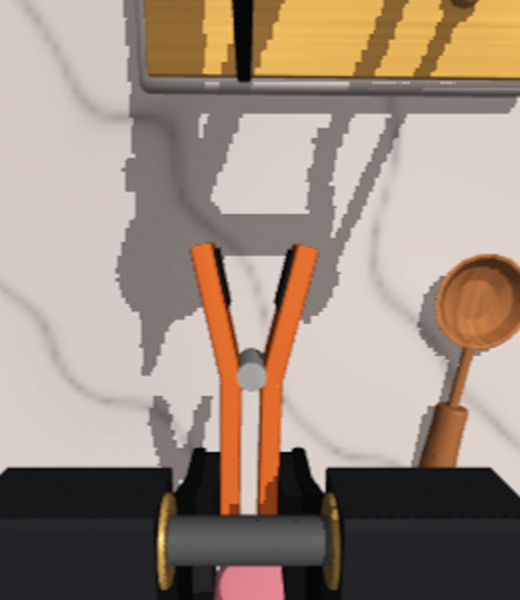

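The view shows the orange jaws open, with tips at crop (203,248) and (306,250) and centre line about 254. The board's right edge end is at (245,80), so I shift about 2.5 mm toward the robot while pushing in.

step_arm(
  commands=[
    {"travel": [0.02, -0.0025, 0.002], "turn": [0.2, 0, 0]},
    {"travel": [0.035, -0.0025, 0.002], "turn": [0.2, 0, 0]},
    {"travel": [0.045, -0.0025, 0.002], "turn": [0.2, 0, 0]},
    {"travel": [0.05, -0.0025, 0.002], "turn": [0.2, 0, 0]},
    {"travel": [0.05, -0.0025, 0.002], "turn": [0.2, 0, 0]},
  ],
)

```text
time: 37.3
position: [0.6272, -0.1931, 0.1568]
tool_rot: [-2.219, -2.223, 0.003]
ft_force: [-0.0, -0.2, -0.5]
grip_width: 0.197
grip_force: 31.7
```

```bash
python3 - <<'E'
from h import *
im,cs,s=snap('scene','s21');w,cw,s=snap('wrist','w21');print(s['position'].round(4),s['ft_force'].round(1))
print([ (b[0].tolist(),b[1].round(1).tolist()) for b in blobs(im,'orange',20) if b[1][0]<240])
h=cv2.cvtColor(w,cv2.COLOR_RGB2HSV);o=cv2.inRange(h,(4,150,80),(16,255,255));d=(w.max(2)<40)
for v in range(5,200,12):
    a=np.flatnonzero(o[v,200:310]);b=np.flatnonzero(d[v,200:310])
    print(v,'or',(a.min()+200,a.max()+200) if len(a) else '','dark',(b.min()+200,b.max()+200,len(b)) if len(b) else '')
E
```

```text
[ 0.6271 -0.1944  0.1567] [ 1.1 -0.4  0.1]
[([197, 219, 23, 6, 82], [209.4, 222.4])]
5 or  dark (np.int64(254), np.int64(267), 14)
17 or  dark (np.int64(254), np.int64(267), 14)
29 or  dark (np.int64(254), np.int64(267), 14)
41 or  dark (np.int64(254), np.int64(267), 14)
53 or  dark (np.int64(254), np.int64(267), 14)
65 or  dark (np.int64(254), np.int64(266), 13)
77 or  dark (np.int64(254), np.int64(266), 13)
89 or  dark (np.int64(254), np.int64(266), 13)
101 or  dark (np.int64(254), np.int64(266), 13)
113 or  dark (np.int64(254), np.int64(265), 12)
125 or (np.int64(225), np.int64(288)) dark (np.int64(237), np.int64(275), 5)
137 or (np.int64(228), np.int64(285)) dark (np.int64(240), np.int64(273), 5)
149 or (np.int64(231), np.int64(281)) dark (np.int64(242), np.int64(270), 6)
161 or (np.int64(234), np.int64(278)) dark 
173 or (np.int64(237), np.int64(275)) dark 
185 or (np.int64(239), np.int64(271)) dark 
197 or (np.int64(241), np.int64(270)) dark
```

step_arm(
  commands=[
    {"travel": [0.007, 0.001, 0], "turn": [0, 0, 0]},
    {"travel": [0.014, 0.001, 0], "turn": [0, 0, 0]},
    {"travel": [0.02, 0.001, 0], "turn": [0, 0, 0]},
    {"travel": [0.0255, 0.001, 0], "turn": [0, 0, 0]},
    {"travel": [0.0255, 0.001, 0], "turn": [0, 0, 0]},
  ],
)

```text
time: 37.9
position: [0.6281, -0.1675, 0.1566]
tool_rot: [-2.219, -2.222, 0.002]
ft_force: [0.6, -0.1, -0.3]
grip_width: 0.197
grip_force: 31.7
```

```bash
python3 - <<'E'
from h import *
im,cs,s=snap('scene','s22');w,cw,s=snap('wrist','w22');print(s['position'].round(4),s['ft_force'].round(1),s['torque'].round(2))
print([ (b[0].tolist(),b[1].round(1).tolist()) for b in blobs(im,'orange',20) if b[1][0]<240])
h=cv2.cvtColor(w,cv2.COLOR_RGB2HSV);o=cv2.inRange(h,(4,150,80),(16,255,255));d=(w.max(2)<40)
for v in range(110,200,8):
    a=np.flatnonzero(o[v,200:310]);b=np.flatnonzero(d[v,200:310])
    print(v,'or',(a.min()+200,a.max()+200) if len(a) else '','dark',(b+200).tolist())
E
```

```text
[ 0.628  -0.1684  0.1565] [ 0.1 -0.4  0.2] [-0.05 -0.04 -0.01]
[([207, 215, 23, 10, 99], [219.9, 221.2])]
110 or  dark [252, 253, 254, 255, 256, 257, 258, 259, 260, 261, 262, 263]
118 or  dark [252, 253, 254, 255, 256, 257, 258, 259, 260, 261, 262, 263]
126 or (np.int64(226), np.int64(288)) dark [237, 238, 239, 251, 252, 253, 254, 255, 256, 257, 258, 259, 260, 261, 262, 263, 274, 275, 276]
134 or (np.int64(227), np.int64(285)) dark [239, 240, 241, 251, 252, 253, 254, 255, 256, 257, 258, 259, 260, 261, 262, 263, 272, 273, 274]
142 or (np.int64(229), np.int64(283)) dark [241, 242, 251, 252, 253, 254, 255, 256, 257, 258, 259, 260, 261, 262, 263, 270, 271, 272]
150 or (np.int64(231), np.int64(281)) dark [243, 244, 252, 253, 254, 255, 256, 257, 258, 259, 260, 261, 262, 268, 269, 270]
158 or (np.int64(233), np.int64(279)) dark [252, 253, 254, 255, 256, 257, 258, 259, 260, 261, 262]
166 or (np.int64(235), np.int64(277)) dark [252, 253, 254, 255, 256, 257, 258, 259, 260, 261, 262]
174 or (np.int64(237), np.int64(274)) dark [251, 252, 253, 254, 255, 256, 257, 258, 259, 260, 261, 262]
182 or (np.int64(239), np.int64(273)) dark [251, 252, 253, 254, 255, 256, 257, 258, 259, 260, 261, 262]
190 or (np.int64(240), np.int64(270)) dark []
198 or (np.int64(240), np.int64(270)) dark []
```

The board is centred between the pads and the force is near zero. Releasing.

step_arm(
  commands=[
    {"travel": [0, 0, 0], "turn": [0, 0, 0]},
    {"travel": [0, 0, 0], "turn": [0, 0, 0]},
    {"travel": [0, 0, 0], "turn": [0, 0, 0]},
    {"travel": [0, 0, 0], "turn": [0, 0, 0]},
    {"travel": [0, 0, 0], "turn": [0, 0, 0]},
  ],
  gripper=0.7,
)

```text
time: 38.5
position: [0.628, -0.1693, 0.1565]
tool_rot: [-2.222, -2.22, 0.003]
ft_force: [0.1, -0.5, -0.3]
grip_width: 0.564
grip_force: 0.0
```

step_arm(
  commands=[
    {"travel": [0, 0, 0], "turn": [0, 0, 0]},
    {"travel": [0, 0, -0.03], "turn": [0, 0, 0]},
    {"travel": [0, 0, -0.07], "turn": [0, 0, 0]},
    {"travel": [0, 0, -0.12], "turn": [0, 0, 0]},
    {"travel": [-0.03, 0, -0.16], "turn": [0, 0, 0]},
  ],
  gripper=0.8,
)

```text
time: 39.0
position: [0.6292, -0.1931, 0.3203]
tool_rot: [-2.212, -2.23, -0.003]
ft_force: [0.8, 0.4, 1.3]
grip_width: 0.791
grip_force: 0.0
```

step_arm(
  commands=[
    {"travel": [-0.03, -0.03, -0.02], "turn": [0, 0, 0]},
    {"travel": [-0.06, -0.06, -0.03], "turn": [0, 0, 0]},
    {"travel": [-0.06, -0.06, -0.03], "turn": [0, 0, 0]},
  ],
)

```text
time: 39.3
position: [0.5653, -0.2666, 0.3487]
tool_rot: [2.232, 2.206, -0.009]
ft_force: [0.5, -0.9, -0.1]
grip_width: 0.799
grip_force: 0.0
```

```bash
python3 - <<'E'
from h import *
im,cs,s=snap('scene','s23');tp,ct,_=snap('top','t23');print(s['time'],s['position'].round(4))
print('orange',[ (b[0].tolist(),b[1].round(1).tolist()) for b in blobs(im,'orange',20) if b[1][0]<240])
print('green',[(b[0].tolist(),b[1].round(1).tolist()) for b in blobs(im,'green',30) if 270<b[1][0]<350 and b[1][1]<240])
print('red',[(b[0].tolist(),b[1].round(1).tolist()) for b in blobs(im,'red',4)])
a=cv2.imread('pics/scene5.png')[:,:,::-1].astype(int)[200:250,215:285];b=im.astype(int)[200:250,215:285]
# arm bar and rider rows near the scale, before clips vs now
print('pointer crop diff',np.abs(a[10:35,45:62]-b[10:35,45:62]).mean().round(1))
for n,i,c in(('top',tp,ct),):
    for col in('green','orange'):
        print(n,col,[(q[0].tolist(),proj) and (q[0].tolist(),onz(c,q[1],.14).round(3).tolist()) for q in blobs(i,col,8)])
E
```

```text
39.3 [ 0.5653 -0.2666  0.3487]
orange [([196, 215, 16, 7, 58], [202.7, 217.8]), ([213, 216, 16, 9, 80], [221.5, 220.6]), ([196, 221, 18, 7, 56], [203.9, 223.9])]
green [([276, 197, 34, 15, 299], [293.0, 204.3]), ([276, 212, 32, 15, 274], [292.4, 219.4])]
red [([268, 217, 9, 4, 19], [272.2, 219.2])]
pointer crop diff 2.5
top green [([216, 149, 26, 6, 52], [0.65, 0.091, 0.14]), ([216, 153, 33, 10, 109], [0.634, 0.085, 0.14]), ([218, 161, 32, 6, 69], [0.618, 0.074, 0.14])]
top orange [([306, 154, 14, 3, 17], [0.64, -0.148, 0.14]), ([318, 162, 10, 3, 11], [0.618, -0.172, 0.14])]
```

All three clips are on the board and only one orange clip exists. I've used up my picture views, so I check the pointer level numerically from the scene picture before handing in.

```bash
python3 - <<'E'
from h import *
im=cv2.imread('pics/s23.png')[:,:,::-1].astype(float);i5=cv2.imread('pics/scene5.png')[:,:,::-1].astype(float);i=(im+i5)/2
for u in(262,263,264,265,266,267): print(u,'R-B',(i[212:228,u,0]-i[212:228,u,2]).round(0).astype(int).tolist())
for u in(268,270,272,274): print(u,'R-G',(i[212:228,u,0]-i[212:228,u,1]).round(0).astype(int).tolist())
# how far did the arm rise between scene0 and now (template, subpixel)
a=cv2.imread('pics/scene0.png',0);b=cv2.imread('pics/s23.png',0);t=cv2.resize(a[224:236,243:266],None,fx=10,fy=10,interpolation=2);S=cv2.resize(b[208:242,238:272],None,fx=10,fy=10,interpolation=2)
r=cv2.matchTemplate(S,t,cv2.TM_CCOEFF_NORMED);_,q,_,l=cv2.minMaxLoc(r);print('score',round(q,2),'shift px',l[0]/10+238-243,l[1]/10+208-224)
c=cam('scene');P=np.array([.729,-.012,.181]);print('pred',proj(c,P+[0,0,.0283])-proj(c,P))
E
```

```text
262 R-B [-3, 0, 4, 8, 66, 118, 119, 121, 107, 96, 44, 8, 2, 0, -3, -4]
263 R-B [-2, 2, 6, 6, 67, 118, 120, 124, 108, 94, 30, 12, 4, -4, -2, -3]
264 R-B [-2, 1, 6, 6, 52, 108, 119, 123, 107, 92, 24, 12, 4, -2, -4, -5]
265 R-B [-4, 6, 8, 5, 12, 64, 100, 111, 92, 73, 16, 12, 6, -3, -1, -6]
266 R-B [2, 4, 7, 3, -2, 4, 28, 37, 24, 14, 6, 10, 4, 1, 0, -1]
267 R-B [4, 4, 9, 4, 2, 2, 14, 56, 38, 18, 2, 8, 3, 3, 2, 3]
268 R-G [2, 4, 4, 2, 0, 1, 28, 112, 98, 48, 4, 4, 2, 2, 2, 3]
270 R-G [2, 2, 3, 3, 2, 2, 32, 142, 122, 64, 4, 0, 2, 3, 3, 2]
272 R-G [2, 3, 2, 2, 2, 6, 65, 155, 114, 42, 1, 3, 1, 3, 3, 2]
274 R-G [4, 2, 1, 2, 7, 37, 98, 157, 116, 26, 2, 2, 3, 2, 3, 2]
score 0.91 shift px -0.19999999999998863 -8.599999999999994
pred [-0.03494608 -8.71796998]
```

The numeric check leaves the pointer somewhere between level and 3 mm high, depending on its depth. I'll take a low-elevation wrist look from the right side to settle it.

```bash
python3 - <<'E'
from h import *
T=np.array(ctrl.camera_model('wrist')['T_tool_cam'])
R=down(0)*Ro.from_euler('x',58,degrees=True);d=R.apply(T[:3,2]);camp=np.array([.728,.0,.21])-d*.32;tcp=camp-R.apply(T[:3,3]);print(d,camp,tcp)
go((.70,-.22,.36),down(0));s={'position':np.array([.70,-.22,.36]),'tool_rot':down(0).as_rotvec()};go(tcp,R,s)
E
```

```text
[-0.27876949  0.8139436  -0.5096895 ] [ 0.81720624 -0.26046195  0.37310064] [ 0.74049632 -0.1352355   0.29513556]
travel [0.041, 0.1322, -0.0132] turn [-0.01, 0.13, 89.78] | dist 0.139
travel [0.0405, -0.0848, 0.0649] turn [58.0, 0.0, 0.0] | dist 0.114
```

step_arm(
  commands=[
    {"travel": [0.01, 0.035, -0.013], "turn": [0, 0, 8.5]},
    {"travel": [0.02, 0.07, -0.013], "turn": [0, 0, 17]},
    {"travel": [0.03, 0.1, -0.013], "turn": [0, 0, 25.5]},
    {"travel": [0.041, 0.132, -0.013], "turn": [0, 0, 34]},
    {"travel": [0.041, 0.132, -0.013], "turn": [0, 0, 42.5]},
  ],
)

```text
time: 39.9
position: [0.7042, -0.211, 0.3554]
tool_rot: [-2.868, -1.267, 0.002]
ft_force: [-0.5, 0.5, -0.4]
grip_width: 0.804
grip_force: 0.0
```

step_arm(
  commands=[
    {"travel": [0, 0, 0], "turn": [0, 0, 8.5]},
    {"travel": [0, 0, 0], "turn": [0, 0, 17]},
    {"travel": [0, 0, 0], "turn": [0, 0, 25.5]},
    {"travel": [0, 0, 0], "turn": [0, 0, 34]},
    {"travel": [0, 0, 0], "turn": [0, 0, 42.5]},
  ],
)

```text
time: 40.4
position: [0.7011, -0.2155, 0.3583]
tool_rot: [-3.138, -0.132, 0.005]
ft_force: [1.1, 0.6, 0.2]
grip_width: 0.801
grip_force: 0.0
```

step_arm(
  commands=[
    {"travel": [0, 0, 0], "turn": [0, 0, 4.8]},
    {"travel": [0, 0, 0], "turn": [0, 0, 4.8]},
  ],
)

```text
time: 40.6
position: [0.701, -0.2157, 0.3585]
tool_rot: [-3.141, -0.009, 0.005]
ft_force: [0.3, 0.4, 0.3]
grip_width: 0.797
grip_force: 0.0
```

step_arm(
  commands=[
    {"travel": [0.006, -0.012, 0.009], "turn": [8.5, 0, 0]},
    {"travel": [0.012, -0.024, 0.018], "turn": [17, 0, 0]},
    {"travel": [0.018, -0.036, 0.027], "turn": [25.5, 0, 0]},
    {"travel": [0.024, -0.048, 0.037], "turn": [34, 0, 0]},
    {"travel": [0.03, -0.06, 0.046], "turn": [42, 0, 0]},
  ],
)

```text
time: 41.1
position: [0.7308, -0.1576, 0.3132]
tool_rot: [-2.403, -0.005, 0.001]
ft_force: [-0.6, 0.4, 0.2]
grip_width: 0.798
grip_force: 0.0
```

```bash
python3 - <<'E'
from h import *
s=ctrl.get_state();print(s['position'].round(4),s['joint_positions'].round(2));R=down(0)*Ro.from_euler('x',58,degrees=True);go((.7405,-.135,.295),R)
E
```

```text
[ 0.7308 -0.1576  0.3132] [ 0.79  0.85 -0.78  0.83 -0.17  1.77 -1.42]
travel [0.0098, -0.0045, 0.0287] turn [15.7, 0.17, 0.17] | dist 0.031
```

step_arm(
  commands=[
    {"travel": [0.005, -0.002, 0.015], "turn": [8, 0, 0]},
    {"travel": [0.01, -0.0045, 0.028], "turn": [15.7, 0, 0]},
    {"travel": [0.01, -0.0045, 0.028], "turn": [15.7, 0, 0]},
    {"travel": [0.01, -0.0045, 0.028], "turn": [15.7, 0, 0]},
  ],
)

```text
time: 41.5
position: [0.7399, -0.1355, 0.2944]
tool_rot: [-2.135, -0.003, 0.005]
ft_force: [-0.3, -0.4, 0.1]
grip_width: 0.799
grip_force: 0.0
```

```bash
python3 - <<'E'
from h import *
im,c,s=snap('wrist','w24');print(s['position'].round(4),s['joint_positions'].round(2))
M=np.array([.729,.004,.2095]);p=proj(c,M);print(p.round(1))
for ax in np.eye(3)*.01:print('per cm',(proj(c,M+ax)-proj(c,M)).round(2))
for b in blobs(im,'red',5):print(b[0],b[1].round(1))
h=cv2.cvtColor(im,cv2.COLOR_RGB2HSV);u0,v0=[int(x) for x in p]
def k(x,H):
    if (H[0]<6 or H[0]>172) and H[1]>140:return 'R'
    if 12<H[0]<28 and H[1]>110:return 'Y' if H[2]>140 else 'y'
    if H[2]<55:return '#'
    if H[2]<140 and H[1]<60:return 'g'
    return '.'
print('cols from',u0-22)
for v in range(v0-20,v0+20):print(v,''.join(k(im[v,u],h[v,u]) for u in range(u0-22,u0+40)))
E
```

```text
[ 0.7399 -0.1355  0.2944] [ 0.84  0.98 -0.84  0.84 -0.32  1.77 -1.4 ]
[251.2 192.5]
per cm [-0.01 -8.32]
per cm [-4.4  -1.94]
per cm [-7.41  1.27]
[245 186  13   8  56] [250.6 189.3]
[252 197   3   2   5] [253.2 197.4]
cols from 229
172 gggggggggggggggggg............................................
173 gggggggggggggggggg...g........gg..............................
174 ggggggggggggggggggggggggggggggggg.............................
175 g..ggggggggggggggggggggggggggggggg............................
176 ....gggggggggggggggggggggggggggggg............................
177 .....ggggggggggggggggggggggggggggg............................
178 ......gggggggggggggggggggggggggggg............................
179 .......ggggggggggggggggggggggggggg............................
180 .......gggggggggggggggggggggggggg.............................
181 .......gggggg##ggggggg.....ggg................................
182 ........ggg##gggggggg.........................................
183 ........gg#gggggggggg.........................................
184 .........g#gggggggggg...................................ggg
[... 1112 characters left out ...]
YYYYYYYYYYYYYYYYYYYYYYYYYYYYYY
202 .......ggggggggggggggggggg..YYYYYYYYYYYYYYYYYYYYYYYYYYYYYYYYYY
203 ......ggggggggggggggggggggg...YYYYYYYYYYYYYYYYYYYYYYYYYYYYYYYY
204 ......ggggggggggggggggggggg.....YYYYYYYYYYYYYYYYYYYYYYYYYYYYYY
205 .....gggggggggggggggggggggg......YYYYYYYYYYYYYYYYYYYYYYYYYYYYY
206 ....ggggggggggggggggggggggg.......YYYYYYYYYYYYYYYYYYYYYYYYYYYY
207 ...gggggggggggggggggggggggg.......YYYYYYYYYYYYY.YYYYYYYYYYYYYY
208 .gggggggggggggggggggggggggg.......YYYYYYYYY.ggggg.YYYYYYYYYYYY
209 ggggggggggggggggggggggggggg.......YYY..gggggggggggYYYYYYYYYYYY
210 ggggggggggggggggggggggggggg.......Y....ggggggggggg.YYYYYYYYYYY
211 ggggggggggggggggggggggggggg.......Y....ggggggggggggyYYYYYYYYYY
```

```bash
python3 - <<'E'
from h import *
def k(x,H):
    if (H[0]<6 or H[0]>172) and H[1]>140:return 'R' if H[2]>150 else 'r'
    if 12<H[0]<28 and H[1]>90:return 'Y' if H[2]>170 else 'y'
    if H[2]<50:return '#'
    if H[2]<90:return 'd'
    if H[2]<140 and H[1]<60:return 'g'
    return '.'
for f,(u0,v0,u1,v1) in(('w5',(236,182,276,212)),('w4',(305,138,332,172))):
    im=cv2.imread(f'pics/{f}.png')[:,:,::-1].copy();h=cv2.cvtColor(im,cv2.COLOR_RGB2HSV);print(f,'cols from',u0)
    for v in range(v0,v1):print(v,''.join(k(im[v,u],h[v,u]) for u in range(u0,u1)))
s4={'position':np.array([.654,-.0348,.383]),'tool_rot':np.array([-2.182,-2.259,.001])};c=cam('wrist',s4);M=np.array([.729,.004,.2095])
print(proj(c,M));
for ax in np.eye(3)*.01:print('w4 per cm',(proj(c,M+ax)-proj(c,M)).round(2))
E
```

```text
w5 cols from 236
182 YYYyyyyy.......gggddgggggggg............
183 YYyyyyyyyy....g#dgggddgggggg............
184 YYYyyyyyyyy..g#dgddggggggggg............
185 YYYYYyyyyyyy.ggggggddggggggg...........g
186 YYYYYYYyyyyy...gggggdddggggg..........gd
187 YYYYYYYYyyyy...ggddgggddgggg.........gdd
188 YYYYYYYYyyyy..gdgggddggggggg........gddd
189 YYYYYYYYyyyy.gd#drr..dgggggg.......gdddd
190 YYYYYYYYYyyyy#d.rrrrr.gggggg......gddddd
191 YYYYYYYYYYyy##drrrrrrrr.gggg.....gdddddd
192 YYYYYYYYYYy###rrrrRrrrrrr.gg....gddddddd
193 YYYYYYYYYYy##r..rrrrrrrrrr.ggg.gdddddddd
194 yYYYYYYYY.gddrr..rrrrrRrrrrr.ggddd.ddddd
195 yyyYYYYY.ggg.rddd.rrrrrrrrrrrrrdd..dddd.
196 yyyyyYY.gggg.rdggdd.rrrrrRRRrrrr..dddd..
197 yyyyyy.gggggr.gggggddrrrrRRRRRrrrrddd...
198 yyyyyyyygggg...ggggggddrrrRRRRRrrrdd....
199 yyyyyyyyyggg..ggggggggddg.rRRRRRRrd.....
200 yyyyyyyyy.g...gggggggggggg.rRRRRRrd.....
201 yyyyyyyyyy.g..gggggggggggggg.RRRRd......
202 yyyyyyyyyyy...gggggggggggggggRRR.d......
203 YYyyyyyyyyyy..ggggggggggggggg.Rdd.......
204 YYYYyyyyyyyy..ggggggggggggggg...d.......
205 YYYYYyyyyyyy..ggggggggggggggg..dd.......
206
[... 767 characters left out ...]
 YYYyd######rrrrddddd.......
154 YYYYyd#####rrrrddddg.......
155 YYYYYydd##drrrrddddg......g
156 YYYYYYyy##rrrrrddddg......g
157 YYYYYYYyydrrrrrddddg.......
158 YYYYYYYYYdrrrrrdddd........
159 YYYYYYYYY..rrrrdddd........
160 YYYYYYYY...rrrddddd.......g
161 YYYYYYYY.....dddddd.......g
162 YYYYYYYY....###dgdg........
163 YYYYYYYY...g###..gg........
164 YYYYYYYY...d###............
165 YYYYYYYYyyyyyyyy...........
166 YYYYYYYyyyyYYYYYYY.........
167 YYYYYYYyyyyYYYYYYY.........
168 YYYYYYYyyyyYYYYYYY.........
169 YYYYYYYyyyyYYYYYYY.........
170 YYYYYYYyyyYYYYYYYY.........
171 YYYYYYYyyyYYYYYYYY.........
[319.95187545 151.65885544]
w4 per cm [8.64 0.31]
w4 per cm [ 0.89 -8.77]
w4 per cm [2.03 1.14]
```

Estimates from three views (+4, +1 and −2 mm, each about ±1.5–2 mm) bracket level. One flatter view should be decisive.

```bash
python3 - <<'E'
from h import *
T=np.array(ctrl.camera_model('wrist')['T_tool_cam'])
for r in(76,84):
    R=down(0)*Ro.from_euler('x',r,degrees=True);d=R.apply(T[:3,2]);camp=np.array([.728,.0,.21])-d*.30;tcp=camp-R.apply(T[:3,3]);print(r,d,camp,tcp);go(tcp,R)
E
```

```text
76 [-0.27893686  0.93178053 -0.23233441] [ 0.81168106 -0.27953416  0.27970032] [ 0.73488782 -0.13612576  0.24442384]
travel [-0.0054, 0.0451, 0.0272] turn [18.4, 0.24, 0.15] | dist 0.053
84 [-0.27893686  0.9550472  -0.10039457] [ 0.81168106 -0.28651416  0.24011837] [ 0.73488782 -0.13959187  0.22514379]
travel [-0.0055, 0.0632, 0.0346] turn [26.4, 0.25, 0.14] | dist 0.072
```

step_arm(
  commands=[
    {"travel": [-0.002, 0.015, 0.009], "turn": [6, 0, 0]},
    {"travel": [-0.004, 0.03, 0.018], "turn": [12, 0.1, 0]},
    {"travel": [-0.0055, 0.045, 0.027], "turn": [18.4, 0.2, 0.1]},
    {"travel": [-0.0055, 0.045, 0.027], "turn": [18.4, 0.2, 0.1]},
    {"travel": [-0.0055, 0.045, 0.027], "turn": [18.4, 0.2, 0.1]},
  ],
)

```text
time: 42.05
position: [0.7348, -0.1367, 0.2451]
tool_rot: [-1.816, 0.0, -0.0]
ft_force: [-0.3, -0.2, 1.0]
grip_width: 0.803
grip_force: 0.0
```

```bash
python3 - <<'E'
from h import *
im,c,s=snap('wrist','w25');print(s['position'].round(4),s['joint_positions'].round(2))
M=np.array([.729,.004,.2095]);p=proj(c,M);print(p.round(1))
for ax in np.eye(3)*.01:print('per cm',(proj(c,M+ax)-proj(c,M)).round(2))
h=cv2.cvtColor(im,cv2.COLOR_RGB2HSV);u0,v0=[int(x) for x in p]
def k(x,H):
    if (H[0]<6 or H[0]>172) and H[1]>140:return 'R' if H[2]>150 else 'r'
    if 12<H[0]<28 and H[1]>90:return 'Y' if H[2]>150 else 'y'
    if H[2]<50:return '#'
    if H[2]<90:return 'd'
    if H[2]<140 and H[1]<60:return 'g'
    return '.'
print('cols from',u0-25)
for v in range(v0-16,v0+16):print(v,''.join(k(im[v,u],h[v,u]) for u in range(u0-25,u0+30)))
E
```

```text
[ 0.7348 -0.1367  0.2451] [ 0.91  1.16 -0.9   0.88 -0.46  1.76 -1.32]
[253.8 193.1]
per cm [ 0.01 -8.84]
per cm [-2.14 -2.33]
per cm [-8.9   0.59]
cols from 228
177 .......................................................
178 .......................................................
179 .......................................................
180 .......................................................
181 .......................................................
182 .......................................................
183 .......................................................
184 .......................................................
185 .......................................................
186 .......................................................
187 ......................RRrrr............................
188 ......................RRRrrr...........................
189 ......................RRRRrrr...............ggggggggggg
190 ......................RRRRRrrrrgggggggggggggggggggggggg
191 .............ggggggggg.RRRRRRRr.gggggggddgggdggggdgggdd
192 ....ggggggggggggggggggd.RRRRRR...gg
[... 280 characters left out ...]
.........yYYYYYYYYYyyyy.................
198 dddddg.gggggggg.........YYYYYYYYYYyyyyy................
199 dddddddddddddddd.........YYYYYYYYYYyyyyy...............
200 dddddddddddddddddg.......YYYYYYYYYYYyyyyy..............
201 .gddddddddddddddddd......YYYYYYYYYYYYyyyyy.............
202 ...gdddddddddddddddg.....YYYYYYYYYYYYYyyyyy............
203 .....gdddddddddddddd.....YYYYYYYYYYYYYYyyyyy...........
204 .......ggggdddddddddg.....YYYYYYYYYYYYYYyyyyyyYYyyyyyyy
205 g..........................YYYYYYYYYyyyyyyyyyyyyyyyyyyy
206 .gggg.......................YYYYYyyyyyyyyyyyyyyyyyyyyyy
207 .......gggg.................YYYYYyyyyyyyyyyyyyyyyyyyyyy
208 ............gggg............YYYYYYyYYYYYYYYyyyyyyyyyyyy
```

Taking the rider and arm edges from this view and the previous one gives offsets of about +1.1 and −0.4 mm. With +1 mm from the scene picture, the pointer is level well inside 3 mm. The gripper is clear of everything, so I'm handing in.

```bash
python3 -c "
from bench import ctrl
print(ctrl.get_state()['time'],ctrl.close_job())"
```

```text
the job is handed in; nothing more can be done
42.1 None
```

I handed the job in at 42 s: the pointer is level with the red marker to about 1 mm by most of my measurements, though one rougher view suggested about 4 mm high. Both green clips are on the board's left edge, and the one orange clip I found is on the right. The hand-in returned no verdict.

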